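# Scoop the grinding balls into the counting tray and hold it tipped to its pouring corner

### The job

Take the scoop that stands in the stock bin, scoop up all five ceramic grinding balls in one load, tip them into the counting tray standing level on the bench, and put the scoop back flat in the bin. Then lift the tray by its grip, clear of the bench, and tilt it about 25 degrees towards its cut-off pouring corner so that all five balls run together there for counting. Finish while still holding the tray steady in the air like that, and leave the tally counter, the forceps and the two vials where they are.

Things in the scene. Friction and masses are not known exactly. Their poses are not given: they have to be found in the camera images.
- bin: Grey plastic stock bin, fixed, open on top: inside 180 mm along its x, 78 mm along its y; walls and floor 3 mm; rim 45 mm above the bench, at the -x end only 26 mm. Origin: centre of its underside; z up. The scoop stands at its -x end, grip sticking out over that low end; the balls lie in the +x half. The +x wall is plain and upright, to scoop against.
- scoop: Loose steel scoop, 160 g, standing flat in the bin, 4 mm clear of each side wall. Pan 80 mm long (x), 70 mm wide (y) outside; floor 2 mm, at the open front (+x) thinned to a 1 mm lip; walls 2 mm thick, back wall (-x) 28 mm high, side walls 28 mm falling to 13 mm at the front. Origin: centre of the pan's underside; z up when flat. A neck rises from the back wall to the grip.
- scoop_grip (a point): Point to hold the scoop, 75 mm behind (-x) and 74 mm above the scoop's origin, axes as the scoop's. It lies in a straight black bar grip along x, 16 mm wide (y), 20 mm tall (z = 64 to 84 mm in the scoop's frame), 80 mm long (x = -126 to -46 mm). Close the fingers along y.
- scoop_lip (a point): Middle of the scoop's front edge, on its underside: 40 mm ahead (+x) of the scoop's origin. Axes as the scoop's.
- tray: Loose aluminium counting tray, 0.16 to 0.25 kg, standing on the bench: 150 mm (x) by 120 mm (y) outside, walls 36 mm high, walls and floor 3 mm. Origin: centre of its underside; z up. The corner at (+x, +y) is cut off at 45 degrees, 36 mm along each side, with a lower, 24 mm high flared pouring lip; the other corners are square. A black grip sticks out of the -x end.
- tray_grip (a point): Point to hold the tray, 118 mm behind (-x) the tray's origin and 30 mm above its underside, axes as the tray's. It lies in a straight black bar grip along x, 16 mm wide (y), 20 mm tall (z = 20 to 40 mm in the tray's frame), 75 mm long (x = -160 to -85 mm). Close the fingers along y.
- tray_corner (a point): Pouring corner: middle of the cut-off edge, where the inner face of the lip meets the tray's inner floor; 55 mm (+x) and 40 mm (+y) from the tray's origin, 3 mm above its underside. Axes as the tray's.
- ball_1: One of five alike white ceramic grinding balls, 18 mm diameter, 18 g, smooth; it lies still on a level floor and rolls on a slope steeper than about 7 degrees. Origin: its centre (its axes turn as it rolls).
- ball_2: One of five alike white ceramic grinding balls, 18 mm diameter, 18 g, smooth; it lies still on a level floor and rolls on a slope steeper than about 7 degrees. Origin: its centre (its axes turn as it rolls).
- ball_3: One of five alike white ceramic grinding balls, 18 mm diameter, 18 g, smooth; it lies still on a level floor and rolls on a slope steeper than about 7 degrees. Origin: its centre (its axes turn as it rolls).
- ball_4: One of five alike white ceramic grinding balls, 18 mm diameter, 18 g, smooth; it lies still on a level floor and rolls on a slope steeper than about 7 degrees. Origin: its centre (its axes turn as it rolls).
- ball_5: One of five alike white ceramic grinding balls, 18 mm diameter, 18 g, smooth; it lies still on a level floor and rolls on a slope steeper than about 7 degrees. Origin: its centre (its axes turn as it rolls).
- counter: White hand tally counter, 44 x 53 x 33 mm, standing loose to the left of the tray; to be left alone. Origin: centre of its underside.
- forceps: Steel forceps 119 mm long lying loose on the bench to the left; to be left alone. Origin: centre of the underside.
- vial_a: Small vial, white cap, 15 mm diameter, 48 mm high, standing loose behind the work; to be left alone. Origin: centre of its underside.
- vial_b: Small vial, blue cap, 15 mm diameter, 48 mm high, standing loose behind the work; to be left alone. Origin: centre of its underside.

How it is judged:
By the outcome, as a careful person would: the job done as asked, in the order asked, and still so for the second after the job is handed in, while the arm keeps its last pose, push and grip.
It also fails if it takes over 67 s, if anything falls off the work surface, if the arm or the gripper's body presses on something with over 40 N, if the wrist force passes 120 N, or if a joint passes its speed limit or range.

### The arm

A 6-joint arm with a two-finger parallel gripper is mounted at the origin on a cart in front of the work surface, level with it; the furniture and walls round the work are solid. World frame = base frame: x ahead of the robot, y to its left, z up, the work surface at z = 0. Lengths are in m, angles in degrees, forces in N, time in s.
With the tool pointing down it reaches from about 0.35 to 0.875 m from the base axis. Payload 4.2 kg.
Tool frame: the origin (TCP) lies midway between the tips of the shut fingers; the grasp point (between the pads) lies 19 mm behind it; z points along the fingers, y is the line along which they close (so a half turn about z gives the same grasp; the last joint's range is limited). The gripper opens to 87 mm and grips with 3 to 60 N. Pads are 19 mm wide; open, the fingers measure 117 mm over their backs; the gripper's body (75 mm by 190 mm) begins 51 mm behind the grasp point.
Start: joints at [-51.818, 22.042, 0.453, 0, -68.411, -14.817], TCP at [0.248, -0.574, 0.223] pointing down, gripper open.
Joint ranges: [-179.83, 179.83], [-69.29, 118.12], [-61.27, 80.66], [-181.25, 117.63], [-171.15, -9.14], [-177.46, 177.46]. Speed limits (degrees/s): [159.86, 159.86, 180, 180, 180, 180].

### API

Orientations are given as a 3x3 rotation matrix whose columns are the frame's x, y, z axes.
In Python, from station import * gives the robot as it stands. The module is installed in compiled form; this text tells all that it offers.
- The arm moves only by the tool servo_tool, never from a script. Its argument "deltas" is a list of rows, each an object of numbers: "tx", "ty", "tz": the shift along the tool's x, y, z in mm; "ax", "ay", "az": the turn, a rotation vector about the tool's x, y, z in rad; "claw": the finger opening in mm, from 0 to 87. In form: [{"tx": .., "ty": .., "tz": .., "ax": .., "ay": .., "az": .., "claw": ..}, ...]. A call has 1 to 12 rows; each row is the pose to reach, as a shift and turn from the pose commanded when the call began, along the tool's axes at that moment; what a row does not reach only later rows make up. A row lasts 1/12 s, in which the tool goes at most 41.7 mm and 7.16 degrees, less where a joint would pass 70% of its speed; a pose out of reach is approached as far as the arm can. A call with a gripper value outside its range is refused whole. The fingers move at their own pace and stop on an object; the grip force is fixed at half the most. Time passes only in rows, so rows that repeat a pose let the fingers close. It gives the time, the measured TCP pose, the force, the opening and the grip force at its end, in the units of the state.
- sense(): the state, without advancing time (a new reading comes with each control period).
- capture(name): name is "scene" or "top"; returns the picture (480x640x3 uint8, blue, green, red); there is no depth.
- calibration(name): a dict with "fx", "fy", "cx", "cy" (pixels), "cam_to_world" (4x4, takes a point from camera to world coordinates). Camera axes: x right, y down, z forward; pixel columns grow to the right and rows downward; lengths in m; the calibration is good to about 2 mm. A picture is of the moment at which its call begins. calibration takes no time and is no camera call.
- finish_job(): hands the job in; it is judged then, once.
Trained networks look in the newest picture that a camera, given by its name, has taken for a name from the list of things; names that differ only in an ending like _2 or _b are one class to them, and where a whole thing is asked for, a point or a joint stands for the part that bears it (a point fixed in the world has none). Each returns a list of dicts, best first, with "confidence" (0 to 1); they miss things now and then, are a little off and sometimes report something else, mostly with a low value. They report only what shows in the picture. A call takes as long as a camera call.
- recognise(label, camera): "xyz" ([x, y, z] in m, in the coordinates of the camera as it stood for that picture, good to about 4 mm: the middle of the surface that is visible of it).
- trace(label, camera): "mask" (480x640 bool, what is visible of it).
The state is a dict: "time_s": time; "joints": joint angles; "joint_velocities": joint speeds; "effort": joint torques, N m; "tcp_pos": TCP position; "ee_rot": TCP orientation; "wrist_force": force on the tool from outside, world axes, zero at the start; "moment": the same for the moment, N m; "gripper_width": opening from 0.0 (shut) to 1.0 (fully open); "gripper_force": force on a finger pad.
Only numpy, scipy, OpenCV 4.12 (cv2) and the standard library are available. Lean on these libraries where they do the work, as an engineer would, in place of code of your own. Each camera call takes 0.05 s, during which the arm holds its last target. There are 200 camera calls.

## Working session

There is one attempt and no reset: what is moved stays moved. The work goes in short steps, Python scripts to look and compute and a tool call to move; the robot and the scene stay as the last step left them, time stands still between calls to the robot, and variables do not carry over. Pictures are saved under pics/ and viewed, at most 10 in all, crops included, and the job is handed in when it is done.

Besides the shell and the picture viewer there is one more tool, called after ">>>" in YAML: its name, and indented under it one key for each argument. servo_tool: Moves the arm, as the interface text tells. Its arguments: {"type":"object","properties":{"deltas":{"type":"array","items":{"type":"object","properties":{"tx":{"type":"number"},"ty":{"type":"number"},"tz":{"type":"number"},"ax":{"type":"number"},"ay":{"type":"number"},"az":{"type":"number"},"claw":{"type":"number"}}}}},"required":["deltas"]}

```bash
mkdir -p pics
python3 - <<'E'
from station import *
import cv2,numpy as np
for n in("scene","top"):
    cv2.imwrite(f"pics/{n}0.png",capture(n)); c=calibration(n); T=np.array(c["cam_to_world"]); print(n,c["fx"],c["cx"],c["cy"],T.round(3).tolist())
    for l in("bin","scoop","scoop_grip","scoop_lip","tray","tray_grip","tray_corner","ball_1","counter","forceps","vial_a"):
        for d in recognise(l,n)[:6]:
            if d["confidence"]>.3: print(l,round(d["confidence"],2),(T@np.r_[d["xyz"],1])[:3].round(4))
s=sense();print(s)
E
```

```text
scene 600.8945558392986 313.7629928637492 236.31522224630652 [[-0.869, -0.317, 0.38, 0.013], [-0.494, 0.571, -0.656, 0.935], [-0.009, -0.758, -0.653, 0.991], [0.0, 0.0, 0.0, 1.0]]
bin 0.62 [ 0.4901 -0.2168  0.0269]
scoop 0.78 [ 0.4863 -0.3244  0.0107]
scoop_grip 0.78 [ 0.4873 -0.3223  0.0074]
scoop_lip 0.78 [ 0.4852 -0.3257  0.0092]
tray 0.6 [0.5301 0.098  0.0047]
tray_grip 0.9 [0.5222 0.1015 0.0053]
tray_corner 0.68 [5.255e-01 1.008e-01 3.000e-04]
ball_1 0.45 [ 0.4889 -0.2173  0.0272]
counter 0.8 [0.4803 0.3789 0.0277]
forceps 0.56 [0.3759 0.3491 0.003 ]
vial_a 0.61 [ 0.698  -0.0061  0.0281]
top 517.3324994226165 310.5676789877097 238.68387584060204 [[0.005, -0.979, 0.203, 0.243], [-1.0, -0.005, 0.002, 0.015], [-0.001, -0.203, -0.979, 1.418], [0.0, 0.0, 0.0, 1.0]]
bin 0.67 [ 0.4938 -0.214   0.0089]
scoop 0.93 [ 0.484  -0.3044  0.0046]
scoop_lip 0.81 [ 0.4892 -0.3108  0.0051]
tray 0.59 [ 0.6993 -0.0174  0.0317]
tray 0.58 [0.5269 0.105  0.0033]
tray_grip 0.59 [0.5328 0.1072 0.0075]
tray_corner 0.68 [0.5283 0.1091 0.0012]
counter 0.73 [0.4771 0.3667 0.0296]
forceps 0.65 [0.3707 0.3502 
[... 197 characters left out ...]
141e+01, -1.48169988e+01]), 'joint_velocities': array([-0.01891571,  0.13199947,  0.06369478,  0.05559098, -0.0767001 ,
       -0.00371601]), 'effort': array([ 3.91522572e-04, -3.90481102e+01,  1.87628567e+01,  4.22465041e+00,
        1.55132700e-02, -6.13683005e-05]), 'tcp_pos': array([ 0.24785403, -0.57372011,  0.22254817]), 'ee_rot': array([[-9.18010644e-01, -3.96555743e-01, -2.80357353e-05],
       [-3.96555743e-01,  9.18010644e-01,  2.07652569e-05],
       [ 1.75025216e-05,  3.01804587e-05, -9.99999999e-01]]), 'wrist_force': array([ 0.22268064, -0.02468235, -0.13134988]), 'moment': array([ 0.02160299,  0.02278331, -0.02173962]), 'gripper_force': 0.0, 'gripper_width': 1.0032477110901223}
```

View pics/scene0.png

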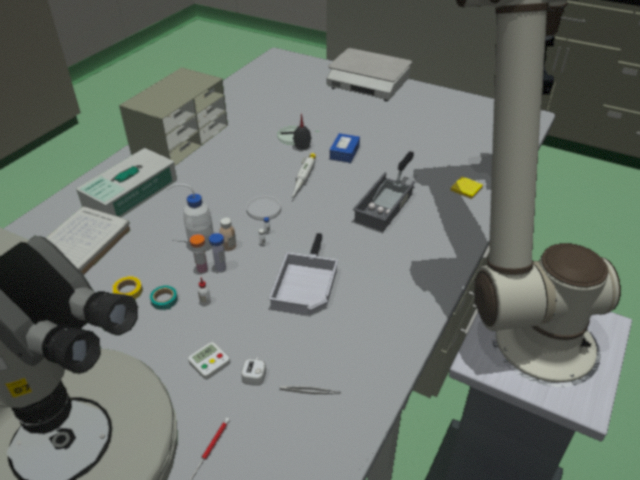

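View pics/top0.png

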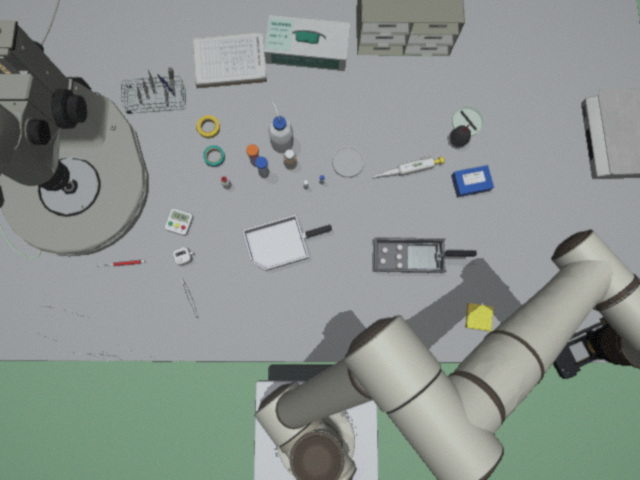

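The scene picture shows the scoop grip at about (405,163) and the tray grip at (317,243). In the top picture the bin spans (373–445, 237–273) with its grip pointing right (world −y) at (460,253). The tray centre is about (277,244), its grip is at (318,231), and the cut corner is at (258,264). Next I'll fit poses from silhouettes.

```bash
cat > h.py <<'E'
from station import *
import cv2,numpy as np
from scipy.optimize import minimize
def proj(n,P):
    c=calibration(n);T=np.linalg.inv(np.array(c["cam_to_world"]));Q=np.asarray(P)@T[:3,:3].T+T[:3,3]
    return np.c_[c["fx"]*Q[:,0]/Q[:,2]+c["cx"],c["fy"]*Q[:,1]/Q[:,2]+c["cy"]]
def box(x0,x1,y0,y1,z0,z1): return np.array([[x,y,z] for x in(x0,x1) for y in(y0,y1) for z in(z0,z1)])/1e3
BIN=[np.array([[-93,-42,0],[-93,42,0],[-93,-42,26],[-93,42,26],[-90,-42,45],[-90,42,45],[93,-42,0],[93,42,0],[93,-42,45],[93,42,45]])/1e3]
def prism(pts,z): return np.array([[x,y,h] for x,y in pts for h in(0,z)])/1e3
TRAY=[prism([(-75,-60),(75,-60),(75,24),(39,60),(-75,60)],36),box(-160,-85,-8,8,20,40),box(-86,-75,-6,6,20,36)]
def place(P,p): 
    c,s=np.cos(p[2]),np.sin(p[2]);return P@np.array([[c,-s,0],[s,c,0],[0,0,1]]).T+[p[0],p[1],p[3] if len(p)>3 else 0]
def sil(n,parts,p,S=4):
    m=np.zeros((480*S,640*S),np.uint8)
    for P in parts: cv2.fillConvexPoly(m,cv2.convexHull(np.round((proj(n,place(P,p))+.5)*S).astype(np.int32)),1)
    return cv2.resize(m.astype(np.float32),(640,480),interpolation=cv2.INTER_AREA)
def fit(parts,masks,p0):
    f=lambda p:sum(np.abs(sil(n,parts,p)-m).sum() for n,m in masks.items())
    sx=np.array(p0)+np.vstack([np.zeros(3),np.diag([.012,.012,.1])])
    r=minimize(f,p0,method="Nelder-Mead",options=dict(initial_simplex=sx,xatol=1e-4,fatol=.05));return r.x,r.fun
def mask(n,ls):
    m=np.zeros((480,640),bool)
    for l in ls:
        for d in trace(l,n)[:6 if 'ball' in l else 1]: m|=d["mask"]
    return m
E
python3 - <<'E'
from h import *
ims={n:capture(n) for n in("top","scene")}
M={}
for n in ims:
    for l in("bin","scoop","tray","ball_1"):
        t=trace(l,n); M[n,l]=t
        print(n,l,[(round(d["confidence"],2),int(d["mask"].sum()),[int(v) for v in cv2.boundingRect(d["mask"].astype(np.uint8))]) for d in t])
np.save("M.npy",M,allow_pickle=True)
a=cv2.resize(ims["top"][205:285,360:490],(780,480),interpolation=cv2.INTER_CUBIC)
cv2.imwrite("pics/c1.png",a)
b=cv2.resize(ims["scene"][145:235,345:425],(533,600),interpolation=cv2.INTER_CUBIC)
cv2.imwrite("pics/c2.png",b)
E
```

```text
top bin [(0.9, 1524, [373, 237, 74, 36])]
top scoop [(0.64, 961, [408, 243, 69, 26])]
top tray [(0.91, 2755, [243, 214, 89, 56])]
top ball_1 []
scene bin [(0.71, 1288, [353, 172, 61, 60])]
scene scoop [(0.96, 761, [374, 152, 40, 56])]
scene tray [(0.92, 3382, [269, 234, 68, 81])]
scene ball_1 []
```

View pics/c1.png

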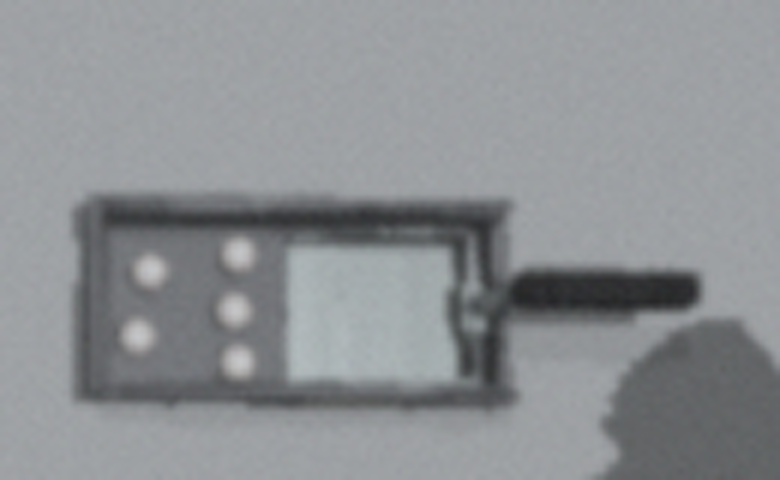

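The crop shows five balls in the left (+x) part of the bin, at crop positions (150,270), (138,335), (238,254), (235,310) and (238,362). The scoop pan spans 285–470 and its grip 510–700, along y≈290.

Run:
```python
from h import *
M=np.load("M.npy",allow_pickle=True).item()
g=lambda n,l:M[n,l][0]["mask"]
for tag,parts,ls,p0 in(("tray",TRAY,["tray"],[.527,.105,1.8]),):
    for ns in(["top"],["scene"],["top","scene"]):
        p,f=fit(parts,{n:g(n,"tray") for n in ns},p0);print(tag,ns,p.round(4),np.degrees(p[2]).round(2),round(f))
SB=[box(-126,-46,-8,8,64,84),box(-62,-38,-5,5,28,72)]
def scoopdx(dx): return [P+np.array([dx,0,.003]) for P in SB]
for ns in(["top"],["scene"],["top","scene"]):
    best=None
    for dx in(-.050,-.046,-.042,-.038):
        p,f=fit(BIN+scoopdx(dx),{n:g(n,"bin")|g(n,"scoop") for n in ns},[.49,-.216,1.57]);print(dx,ns,p.round(4),np.degrees(p[2]).round(2),round(f))
```

```text
tray ['top'] [0.518  0.1168 1.8615] 106.66 170
tray ['scene'] [0.5172 0.1112 1.8646] 106.84 132
tray ['top', 'scene'] [0.5177 0.1126 1.8641] 106.81 379
-0.05 ['top'] [ 0.4886 -0.2508  1.5463] 88.59 420
-0.046 ['top'] [ 0.489  -0.2505  1.542 ] 88.35 405
-0.042 ['top'] [ 0.4879 -0.2508  1.5537] 89.02 389
-0.038 ['top'] [ 0.4882 -0.2505  1.5502] 88.82 380
-0.05 ['scene'] [ 0.4858 -0.255   1.5576] 89.24 450
-0.046 ['scene'] [ 0.486  -0.2539  1.5498] 88.79 444Traceback (most recent call last):
  File "<stdin>", line 12, in <module>
  File "h.py", line 20, in fit
    r=minimize(f,p0,method="Nelder-Mead",options=dict(initial_simplex=sx,xatol=1e-4,fatol=.05));return r.x,r.fun
    res = _minimize_neldermead(fun, x0, args, callback, bounds=bounds,
                               **options)
    fxr = func(xr)
    fx = function(np.copy(x), *(wrapper_args + args))
  File "h.py", line 18, in <lambda>
    f=lambda p:sum(np.abs(sil(n,parts,p)-m).sum() for n,m in masks.items())
               ~~~^^^^^^^^^^^^^^^^^^^^^^^^^^^^^^^^^^^^^^^^^^^^^^^^^^^^^^^^^
  File "h.py", line 18, in <genexpr>
    f=lambda p:sum(np.abs(sil(n,parts,p)-m).sum() for n,m in masks.items())
                          ~~~^^^^^^^^^^^
  File "h.py", line 15, in sil
    for P in parts: cv2.fillConvexPoly(m,cv2.convexHull(np.round((proj(n,place(P,p))+.5)*S).astype(np.int32)),1)
                                                                  ~~~~^^^^^^^^^^^^^^
  File "h.py", line 5, in proj
    c=calibration(n);T=np.linalg.inv(np.array(c["cam_to_world"]));Q=np.asarray(P)@T[:3,:3].T+T[:3,3]
ValueError: time passes only in moves, steps and waits
```

```bash
sed -i 's/^def proj/import functools\ncalibration=functools.lru_cache(calibration)\ndef proj/' h.py
python3 - <<'E'
from h import *
M=np.load("M.npy",allow_pickle=True).item()
def hull(m):
    c=cv2.convexHull(np.argwhere(m)[:,::-1].astype(np.int32));o=np.zeros((480,640),np.uint8);cv2.fillConvexPoly(o,c,1);return o.astype(float)
for ns in(["top"],["scene"],["top","scene"]):
    p,f=fit(BIN,{n:hull(M[n,"bin"][0]["mask"]) for n in ns},[.49,-.25,1.55]);print(ns,p.round(4),np.degrees(p[2]).round(2),round(f))
def ray(n,u,v,z):
    c=calibration(n);T=np.array(c["cam_to_world"]);d=T[:3,:3]@[(u-c["cx"])/c["fx"],(v-c["cy"])/c["fy"],1];return T[:3,3]+d*(z-T[2,3])/d[2]
k=lambda x,y:(360+x/6-.4,205+y/6-.4)
for nm,x,y,z in(("gripA",510,290,.077),("gripB",700,290,.077),("panfront",287,312,.004),("b1",150,270,.014),("b2",138,335,.014),("b3",238,254,.014),("b4",235,310,.014),("b5",238,362,.014),("rimTL",78,198,.045),("rimBL",78,402,.045),("rimTR",512,200,.045),("rimBR",515,405,.045)):
    print(nm,ray("top",*k(x,y),z).round(4))
# grip only, by dark mask in top: scoop mask pixels right of col 446
for n in("top","scene"):
    m=M[n,"scoop"][0]["mask"]; gm=m.copy()
    if n=="top": gm[:,:447]=0
    ys,xs=np.nonzero(gm);print(n,xs.mean(),ys.mean(),len(xs),xs.min(),xs.max())
    if n=="top":
        l=cv2.fitLine(np.c_[xs,ys].astype(np.float32),2,0,.01,.01).ravel();print(l)
E
cat > /dev/null
```

```text
['top'] [ 0.4895 -0.2514  1.5567] 89.19 237
['scene'] [ 0.4859 -0.2532  1.5344] 87.92 149
['top', 'scene'] [ 0.487  -0.2539  1.5567] 89.19 407
gripA [ 0.4844 -0.3357  0.077 ]
gripB [ 0.4848 -0.419   0.077 ]
panfront [ 0.4867 -0.2513  0.004 ]
b1 [ 0.5043 -0.1871  0.014 ]
b2 [ 0.474  -0.1809  0.014 ]
b3 [ 0.512  -0.2278  0.014 ]
b4 [ 0.4858 -0.2256  0.014 ]
b5 [ 0.4617 -0.2263  0.014 ]
rimTL [ 0.5314 -0.1509  0.045 ]
rimBL [ 0.4385 -0.1491  0.045 ]
rimTR [ 0.5314 -0.3469  0.045 ]
rimBR [ 0.4381 -0.3438  0.045 ]
top 461.6011904761905 252.89285714285714 168 447 476
[9.9978191e-01 2.0884629e-02 4.6160120e+02 2.5289285e+02]
scene 392.2063074901445 186.5466491458607 761 374 413
```

View pics/c2.png

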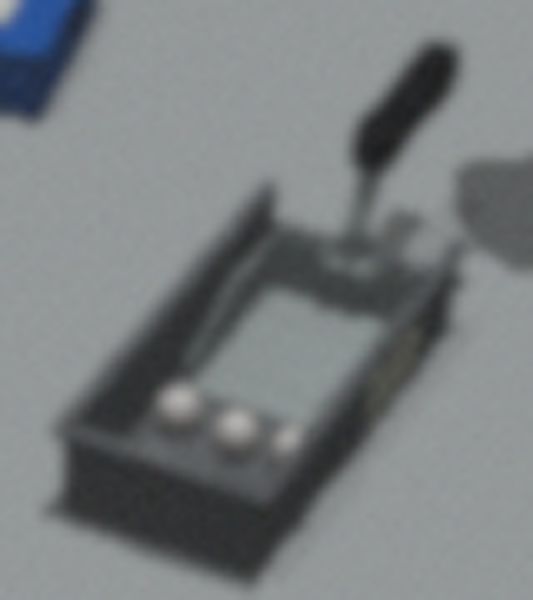

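The scene crop agrees: the scoop stands flat, its grip rises over the low end, and the +x wall is nearest. Pose estimates, all consistent with the given sizes:

| Thing | x (m) | y (m) | Yaw (deg) |
|---|---|---|---|
| Bin | 0.486 | −0.2515 | 89.2 |
| Scoop origin | 0.4858 | −0.291 | 89.2 |
| Tray | 0.5177 | 0.1135 | 106.8 |

```bash
cat >> h.py <<'E'
from scipy.spatial.transform import Rotation as Ro
def toolR(yaw,pitch=0):  # held thing's x axis at yaw, its front raised by pitch (deg); tool x = -thing x, y = thing y, z down
    F=Ro.from_euler("zy",[0,0]);F=(Ro.from_euler("z",yaw,degrees=True)*Ro.from_euler("y",-pitch,degrees=True)).as_matrix()
    return F@np.diag([-1,1,-1.])
def delta(p,R,s=None):
    s=s or sense();A=np.array(s["ee_rot"]);t=A.T@(np.array(p)-s["tcp_pos"])*1e3
    r=Ro.from_matrix(A.T@R).as_rotvec();print("t",t.round(1),"a",r.round(3),"| dist",round(np.linalg.norm(t)),"deg",np.degrees(np.linalg.norm(r)).round(1))
def held(gx,gz,point,target,yaw,pitch): # TCP pose so that thing's point (m, thing frame) is at target; held at thing coords (gx,0,gz) of grasp
    R=toolR(yaw,pitch);F=R@np.diag([-1,1,-1.]);tcp=np.array([gx,0,gz-.019]);return np.array(target)+F@(tcp-np.array(point)),R
E
python3 - <<'E'
from h import *
s=sense();print(s["time_s"])
R=toolR(89.2);delta([.4848,-.359,.125],R);delta([.4848,-.359,.058],R)
E
```

```text
1.7
t [-302.6  103.1   97.5] a [-0.     0.    -1.149] | dist 334 deg 65.8
t [-302.6  103.1  164.5] a [-0.     0.    -1.149] | dist 360 deg 65.8
```

>>> servo_tool:
  deltas:
    - {"tx": -303,"ty": 103,"tz": 97.5,"az": -1.149,"claw": 60}
    - {"tx": -303,"ty": 103,"tz": 97.5,"az": -1.149,"claw": 60}
    - {"tx": -303,"ty": 103,"tz": 97.5,"az": -1.149,"claw": 60}
    - {"tx": -303,"ty": 103,"tz": 97.5,"az": -1.149,"claw": 60}
    - {"tx": -303,"ty": 103,"tz": 97.5,"az": -1.149,"claw": 60}
    - {"tx": -303,"ty": 103,"tz": 97.5,"az": -1.149,"claw": 60}
    - {"tx": -303,"ty": 103,"tz": 97.5,"az": -1.149,"claw": 60}
    - {"tx": -303,"ty": 103,"tz": 97.5,"az": -1.149,"claw": 60}
    - {"tx": -303,"ty": 103,"tz": 97.5,"az": -1.149,"claw": 60}
    - {"tx": -303,"ty": 103,"tz": 97.5,"az": -1.149,"claw": 60}
    - {"tx": -303,"ty": 103,"tz": 97.5,"az": -1.149,"claw": 60}
    - {"tx": -303,"ty": 103,"tz": 97.5,"az": -1.149,"claw": 60}

```text
schema error: expected keys tx, ty, tz, ax, ay, az, claw
```

Run:
```python
from h import *
s=sense();print(s["time_s"],s["joints"].round(1));print(np.round(s["ee_rot"],3).tolist())
R=toolR(89.2);delta([.4848,-.359,.058],R)
im=capture("top");cv2.imwrite("pics/c3.png",cv2.resize(im[205:305,360:490],(780,600),interpolation=cv2.INTER_CUBIC))
```

```text
1.7 [-51.8  22.    0.5  -0.  -68.4 -14.8]
[[-0.918, -0.397, 0.0], [-0.397, 0.918, -0.0], [-0.0, -0.0, -1.0]]
t [-302.6  103.1  164.5] a [-0.     0.    -1.149] | dist 360 deg 65.8
```

View pics/c3.png

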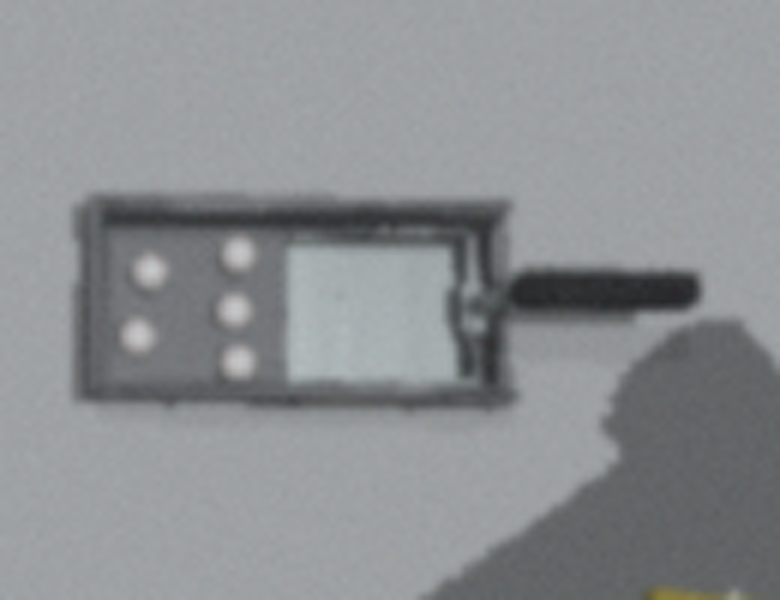

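The picture is unchanged: the move was refused because every row needs all keys.

>>> servo_tool:
  deltas:
    - {"tx": -303,"ty": 103,"tz": 97.5,"ax": 0,"ay": 0,"az": -1.149,"claw": 60}
    - {"tx": -303,"ty": 103,"tz": 97.5,"ax": 0,"ay": 0,"az": -1.149,"claw": 60}
    - {"tx": -303,"ty": 103,"tz": 97.5,"ax": 0,"ay": 0,"az": -1.149,"claw": 60}
    - {"tx": -303,"ty": 103,"tz": 97.5,"ax": 0,"ay": 0,"az": -1.149,"claw": 60}
    - {"tx": -303,"ty": 103,"tz": 97.5,"ax": 0,"ay": 0,"az": -1.149,"claw": 60}
    - {"tx": -303,"ty": 103,"tz": 97.5,"ax": 0,"ay": 0,"az": -1.149,"claw": 60}
    - {"tx": -303,"ty": 103,"tz": 97.5,"ax": 0,"ay": 0,"az": -1.149,"claw": 60}
    - {"tx": -303,"ty": 103,"tz": 97.5,"ax": 0,"ay": 0,"az": -1.149,"claw": 60}
    - {"tx": -303,"ty": 103,"tz": 97.5,"ax": 0,"ay": 0,"az": -1.149,"claw": 60}
    - {"tx": -303,"ty": 103,"tz": 97.5,"ax": 0,"ay": 0,"az": -1.149,"claw": 60}
    - {"tx": -303,"ty": 103,"tz": 97.5,"ax": 0,"ay": 0,"az": -1.149,"claw": 60}
    - {"tx": -303,"ty": 103,"tz": 97.5,"ax": 0,"ay": 0,"az": -1.149,"claw": 60}

```text
time_s: 2.75
tcp_pos: [0.4848, -0.3597, 0.1255]
ee_rot: [[-0.017, -1.0, 0.001], [-1.0, 0.017, -0.0], [0.0, -0.001, -1.0]]
wrist_force: [-0.2, 0.1, -0.6]
gripper_width: 0.686
gripper_force: 0.0
```

Run:
```python
from h import *
s=sense();print(s["time_s"],s["joints"].round(1));print(np.round(s["ee_rot"],3).tolist())
R=toolR(89.2);delta([.4848,-.359,.058],R)
im=capture("scene");cv2.imwrite("pics/c4.png",cv2.resize(im[120:240,340:500],(800,600),interpolation=cv2.INTER_CUBIC))
```

```text
2.75 [-21.2  24.7 -10.3   0.  -55.   20.2]
[[-0.017, -1.0, 0.001], [-1.0, 0.017, -0.0], [0.0, -0.001, -1.0]]
t [-0.7  0.  67.5] a [-0.001 -0.    -0.003] | dist 68 deg 0.2
```

View pics/c4.png

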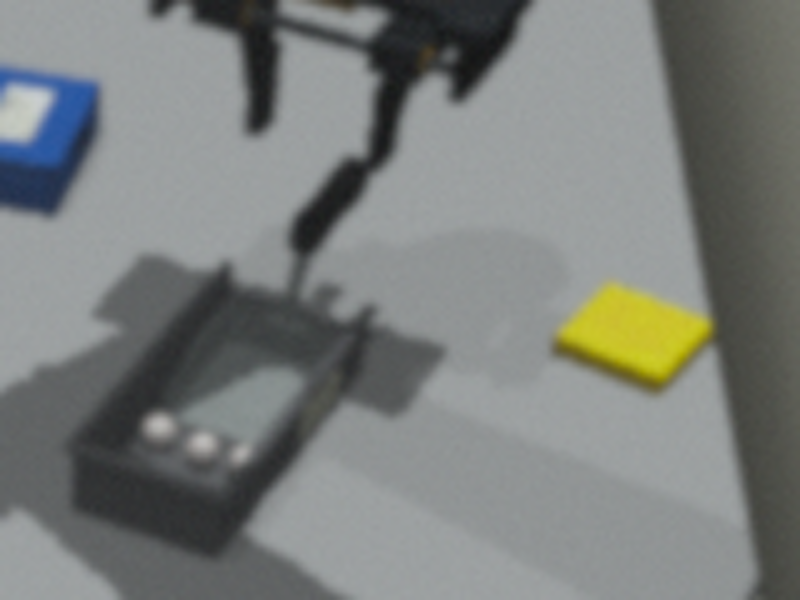

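The fingers, with tips at crop (258,130) and (378,160), straddle the bar grip, which is centred near (325,205). I'll descend and grip.

>>> servo_tool:
  deltas:
    - {"tx": 0,"ty": 0,"tz": 34,"ax": 0,"ay": 0,"az": 0,"claw": 60}
    - {"tx": 0,"ty": 0,"tz": 60,"ax": 0,"ay": 0,"az": 0,"claw": 60}
    - {"tx": 0,"ty": 0,"tz": 67,"ax": 0,"ay": 0,"az": 0,"claw": 60}
    - {"tx": 0,"ty": 0,"tz": 67,"ax": 0,"ay": 0,"az": 0,"claw": 30}
    - {"tx": 0,"ty": 0,"tz": 67,"ax": 0,"ay": 0,"az": 0,"claw": 24}
    - {"tx": 0,"ty": 0,"tz": 67,"ax": 0,"ay": 0,"az": 0,"claw": 18}
    - {"tx": 0,"ty": 0,"tz": 67,"ax": 0,"ay": 0,"az": 0,"claw": 8}
    - {"tx": 0,"ty": 0,"tz": 67,"ax": 0,"ay": 0,"az": 0,"claw": 0}
    - {"tx": 0,"ty": 0,"tz": 67,"ax": 0,"ay": 0,"az": 0,"claw": 0}
    - {"tx": 0,"ty": 0,"tz": 67,"ax": 0,"ay": 0,"az": 0,"claw": 0}

```text
time_s: 3.63
tcp_pos: [0.4854, -0.3591, 0.0587]
ee_rot: [[-0.014, -1.0, 0.001], [-1.0, 0.014, -0.0], [0.0, -0.001, -1.0]]
wrist_force: [-0.4, -0.4, -0.5]
gripper_width: 0.248
gripper_force: 0.2
```

Run:
```python
from h import *
s=sense();print(s["time_s"],s["tcp_pos"].round(4),s["wrist_force"].round(2),s["moment"].round(3),s["gripper_width"]*87,s["gripper_force"])
```

```text
3.6333 [ 0.4854 -0.3591  0.0587] [-0.43 -0.39 -0.49] [-0.082  0.215  0.023] 21.601443265742798 0.23322728839957563
```

>>> servo_tool:
  deltas:
    - {"tx": 0,"ty": 0,"tz": 0,"ax": 0,"ay": 0,"az": 0,"claw": 0}
    - {"tx": 0,"ty": 0,"tz": 0,"ax": 0,"ay": 0,"az": 0,"claw": 0}
    - {"tx": 0,"ty": 0,"tz": 0,"ax": 0,"ay": 0,"az": 0,"claw": 0}
    - {"tx": 0,"ty": 0,"tz": 0,"ax": 0,"ay": 0,"az": 0,"claw": 0}

```text
time_s: 3.97
tcp_pos: [0.4852, -0.3591, 0.0583]
ee_rot: [[-0.014, -1.0, -0.0], [-1.0, 0.014, -0.0], [0.0, -0.0, -1.0]]
wrist_force: [-0.9, -0.1, 3.3]
gripper_width: 0.18
gripper_force: 29.8
```

>>> servo_tool:
  deltas:
    - {"tx": -3,"ty": 0,"tz": 0,"ax": 0,"ay": 0,"az": 0,"claw": 0}
    - {"tx": -8,"ty": 0,"tz": 0,"ax": 0,"ay": 0,"az": 0,"claw": 0}
    - {"tx": -14,"ty": 0,"tz": 0,"ax": 0,"ay": 0,"az": 0,"claw": 0}
    - {"tx": -21,"ty": 0,"tz": 0,"ax": 0,"ay": 0,"az": 0,"claw": 0}
    - {"tx": -28,"ty": 0,"tz": 0,"ax": 0,"ay": 0,"az": 0,"claw": 0}
    - {"tx": -35,"ty": 0,"tz": 0,"ax": 0,"ay": 0,"az": 0,"claw": 0}
    - {"tx": -42,"ty": 0,"tz": 0,"ax": 0,"ay": 0,"az": 0,"claw": 0}
    - {"tx": -49,"ty": 0,"tz": 0,"ax": 0,"ay": 0,"az": 0,"claw": 0}
    - {"tx": -56,"ty": 0,"tz": 0,"ax": 0,"ay": 0,"az": 0,"claw": 0}
    - {"tx": -60,"ty": 0,"tz": 0,"ax": 0,"ay": 0,"az": 0,"claw": 0}

```text
time_s: 4.8
tcp_pos: [0.4863, -0.2982, 0.0584]
ee_rot: [[-0.013, -1.0, 0.001], [-1.0, 0.013, -0.0], [0.0, -0.001, -1.0]]
wrist_force: [0.1, -3.8, 3.5]
gripper_width: 0.179
gripper_force: 29.8
```

Run:
```python
from h import *
s=sense();print(s["time_s"],s["tcp_pos"].round(4),s["wrist_force"].round(2),s["moment"].round(3),s["gripper_width"]*87,s["gripper_force"])
a=cv2.resize(capture("scene")[140:240,345:425],(480,600),interpolation=cv2.INTER_CUBIC)
b=cv2.resize(capture("top")[225:285,365:417],(320,369),interpolation=cv2.INTER_CUBIC)
b=cv2.copyMakeBorder(b,0,231,0,0,0);cv2.imwrite("pics/c5.png",np.hstack([a,b]))
```

```text
4.8 [ 0.4863 -0.2982  0.0584] [ 0.06 -3.77  3.52] [-0.994  0.14   0.079] 15.584429827660209 29.802216505631804
```

View pics/c5.png

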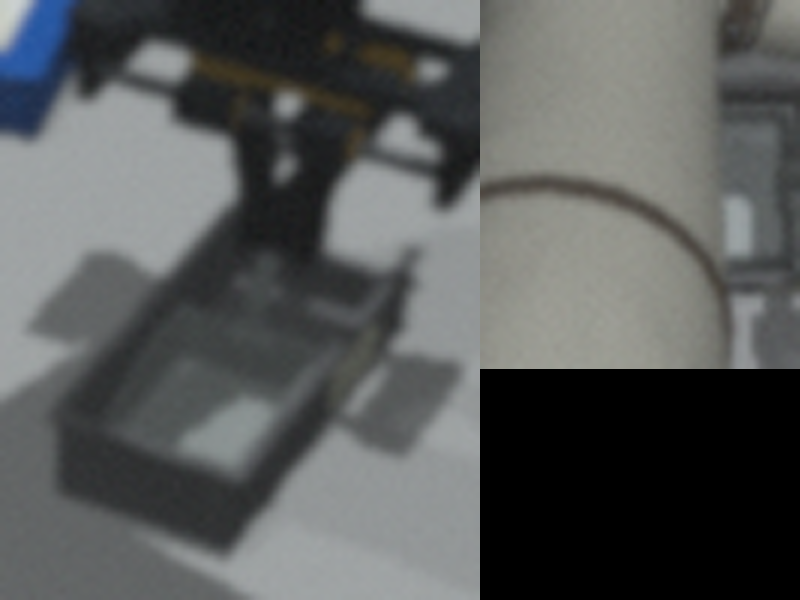

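The scene view shows the scoop well forward. The balls are hidden behind the end wall, which spans about (60–240, 410–550). The force is low, so I'll continue to the wall, creeping at the end.

>>> servo_tool:
  deltas:
    - {"tx": -4,"ty": 0,"tz": 0,"ax": 0,"ay": 0,"az": 0,"claw": 0}
    - {"tx": -8,"ty": 0,"tz": 0,"ax": 0,"ay": 0,"az": 0,"claw": 0}
    - {"tx": -12,"ty": 0,"tz": 0,"ax": 0,"ay": 0,"az": 0,"claw": 0}
    - {"tx": -16,"ty": 0,"tz": 0,"ax": 0,"ay": 0,"az": 0,"claw": 0}
    - {"tx": -20,"ty": 0,"tz": 0,"ax": 0,"ay": 0,"az": 0,"claw": 0}
    - {"tx": -23,"ty": 0,"tz": 0,"ax": 0,"ay": 0,"az": 0,"claw": 0}

```text
time_s: 5.4
tcp_pos: [0.4879, -0.2794, 0.06]
ee_rot: [[-0.012, -1.0, 0.003], [-1.0, 0.012, -0.006], [0.006, -0.003, -1.0]]
wrist_force: [-4.0, -20.7, 11.3]
gripper_width: 0.178
gripper_force: 29.9
```

>>> servo_tool:
  deltas:
    - {"tx": -1,"ty": 0,"tz": 0,"ax": 0,"ay": 0,"az": 0,"claw": 0}
    - {"tx": -2,"ty": 0,"tz": 0,"ax": 0,"ay": 0,"az": 0,"claw": 0}
    - {"tx": -3,"ty": 0,"tz": 0,"ax": 0,"ay": 0,"az": 0,"claw": 0}

```text
time_s: 5.65
tcp_pos: [0.4862, -0.2743, 0.0583]
ee_rot: [[-0.016, -1.0, 0.001], [-1.0, 0.016, -0.001], [0.001, -0.001, -1.0]]
wrist_force: [-1.0, -4.3, 14.5]
gripper_width: 0.184
gripper_force: 29.9
```

>>> servo_tool:
  deltas:
    - {"tx": -1,"ty": 0,"tz": -0.5,"ax": 0,"ay": 0,"az": 0,"claw": 0}
    - {"tx": -2,"ty": 0,"tz": -0.5,"ax": 0,"ay": 0,"az": 0,"claw": 0}
    - {"tx": -2,"ty": 0,"tz": -0.5,"ax": 0,"ay": 0,"az": 0,"claw": 0}

```text
time_s: 5.9
tcp_pos: [0.4862, -0.2708, 0.0584]
ee_rot: [[-0.014, -1.0, -0.001], [-1.0, 0.014, 0.0], [-0.0, 0.001, -1.0]]
wrist_force: [-0.4, -3.6, 4.0]
gripper_width: 0.18
gripper_force: 29.9
```

Run:
```python
from h import *
s=sense();print(s["time_s"],s["tcp_pos"].round(4),s["wrist_force"].round(2),s["moment"].round(3),s["gripper_width"]*87,s["gripper_force"],s["joints"].round(1))
a=cv2.resize(capture("scene")[140:240,345:425],(480,600),interpolation=cv2.INTER_CUBIC)
cv2.imwrite("pics/c6.png",a)
```

```text
5.9 [ 0.4862 -0.2708  0.0584] [-0.42 -3.65  3.98] [-0.96   0.181 -0.015] 15.6607893011656 29.948638938367367 [-12.4  25.5 -21.   -0.  -43.6  11.6]
```

>>> servo_tool:
  deltas:
    - {"tx": -1,"ty": 0,"tz": 0,"ax": 0,"ay": 0,"az": 0,"claw": 0}
    - {"tx": -1.5,"ty": 0,"tz": 0,"ax": 0,"ay": 0,"az": 0,"claw": 0}

```text
time_s: 6.12
tcp_pos: [0.4863, -0.2694, 0.0585]
ee_rot: [[-0.014, -1.0, -0.0], [-1.0, 0.014, -0.0], [0.0, 0.0, -1.0]]
wrist_force: [-0.8, -5.3, 3.8]
gripper_width: 0.179
gripper_force: 29.9
```

>>> servo_tool:
  deltas:
    - {"tx": -1,"ty": 0,"tz": 0,"ax": 0,"ay": 0,"az": 0,"claw": 0}
    - {"tx": -1.5,"ty": 0,"tz": 0,"ax": 0,"ay": 0,"az": 0,"claw": 0}

```text
time_s: 6.28
tcp_pos: [0.4864, -0.2689, 0.0589]
ee_rot: [[-0.013, -1.0, -0.0], [-1.0, 0.013, -0.002], [0.002, 0.0, -1.0]]
wrist_force: [-2.5, -9.5, 5.2]
gripper_width: 0.18
gripper_force: 29.9
```

>>> servo_tool:
  deltas:
    - {"tx": -1,"ty": 0,"tz": 0,"ax": 0,"ay": 0,"az": 0,"claw": 0}
    - {"tx": -1,"ty": 0,"tz": 0,"ax": 0,"ay": 0,"az": 0,"claw": 0}

```text
time_s: 6.45
tcp_pos: [0.4865, -0.2686, 0.0593]
ee_rot: [[-0.013, -1.0, 0.0], [-1.0, 0.013, -0.003], [0.003, -0.0, -1.0]]
wrist_force: [-2.8, -10.8, 4.7]
gripper_width: 0.183
gripper_force: 29.9
```

Run:
```python
from h import *
s=sense();print(s["time_s"],s["tcp_pos"].round(4),s["wrist_force"].round(2),s["moment"].round(3))
a=cv2.resize(capture("scene")[150:240,345:425],(533,600),interpolation=cv2.INTER_CUBIC)
cv2.imwrite("pics/c6.png",a)
```

```text
6.45 [ 0.4865 -0.2686  0.0593] [ -2.75 -10.82   4.67] [-3.134  0.618  0.021]
```

View pics/c6.png

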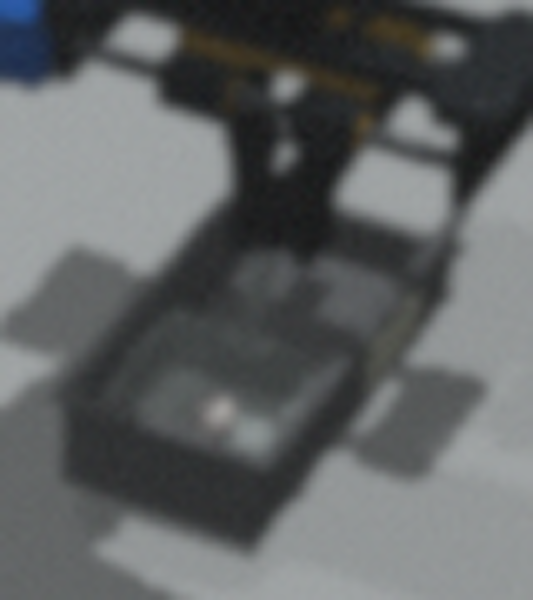

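One ball shows inside the pan at crop (218,412), and the lip is 90.5 mm on, at the end wall with about 11 N. Next is the pitch-up against the wall.

Run:
```python
from h import *
lip=np.array([.04,0,0]);L=np.array([.4886,-.1606,.003])
for th,up in((0,.5),(4,1.5),(8,2),(12,2.5),(16,3),(20,4),(22,30),(22,70)):
    p,R=held(-.068,.0743,lip,L+[0,-.0008-.00003*th,up/1e3+.08*np.sin(np.radians(th))],89.2,th);print(th,end=' ');delta(p,R)
```

```text
0 t [ 0.7 -0.6  0.5] a [-0.    -0.003  0.001] | dist 1 deg 0.2
4 t [ 4.4 -0.6  1.6] a [-0.    -0.072  0.001] | dist 5 deg 4.1
8 t [ 7.6 -0.6  3.5] a [-0.    -0.142  0.001] | dist 8 deg 8.1
12 t [10.2 -0.6  5.6] a [-0.    -0.212  0.001] | dist 12 deg 12.1
16 t [12.2 -0.6  7.9] a [-0.    -0.282  0.001] | dist 15 deg 16.1
20 t [13.7 -0.6 10. ] a [ 0.    -0.352  0.001] | dist 17 deg 20.1
22 t [ 14.3  -0.6 -14.4] a [ 0.    -0.387  0.001] | dist 20 deg 22.1
22 t [ 14.4  -0.6 -54.4] a [ 0.    -0.387  0.001] | dist 56 deg 22.1
```

>>> servo_tool:
  deltas:
    - {"tx": 3.5,"ty": 0,"tz": 0,"ax": 0,"ay": -0.035,"az": 0,"claw": 0}
    - {"tx": 5.3,"ty": 0,"tz": 1,"ax": 0,"ay": -0.072,"az": 0,"claw": 0}
    - {"tx": 7,"ty": 0,"tz": 2,"ax": 0,"ay": -0.107,"az": 0,"claw": 0}
    - {"tx": 8.6,"ty": 0,"tz": 3,"ax": 0,"ay": -0.142,"az": 0,"claw": 0}
    - {"tx": 10,"ty": 0,"tz": 4,"ax": 0,"ay": -0.177,"az": 0,"claw": 0}
    - {"tx": 11.2,"ty": 0,"tz": 5,"ax": 0,"ay": -0.212,"az": 0,"claw": 0}
    - {"tx": 12.3,"ty": 0,"tz": 6,"ax": 0,"ay": -0.247,"az": 0,"claw": 0}
    - {"tx": 13.2,"ty": 0,"tz": 7,"ax": 0,"ay": -0.282,"az": 0,"claw": 0}
    - {"tx": 14,"ty": 0,"tz": 8,"ax": 0,"ay": -0.317,"az": 0,"claw": 0}
    - {"tx": 14.7,"ty": 0,"tz": 9,"ax": 0,"ay": -0.352,"az": 0,"claw": 0}
    - {"tx": 16,"ty": 0,"tz": 8,"ax": 0,"ay": -0.387,"az": 0,"claw": 0}

```text
time_s: 7.42
tcp_pos: [0.4853, -0.2814, 0.0484]
ee_rot: [[-0.015, -1.0, 0.003], [-0.924, 0.014, 0.382], [-0.382, 0.003, -0.924]]
wrist_force: [0.5, -0.9, -2.6]
gripper_width: 0.177
gripper_force: 30.0
```

Run:
```python
from h import *
s=sense();print(s["time_s"],s["tcp_pos"].round(4),s["wrist_force"].round(2),s["moment"].round(3),s["gripper_width"]*87)
a=cv2.resize(capture("scene")[150:240,345:425],(533,600),interpolation=cv2.INTER_CUBIC)
cv2.imwrite("pics/c7.png",a)
```

```text
7.4167 [ 0.4853 -0.2814  0.0484] [ 0.52 -0.93 -2.6 ] [-1.333  0.13  -0.029] 15.41292410494032
```

View pics/c7.png

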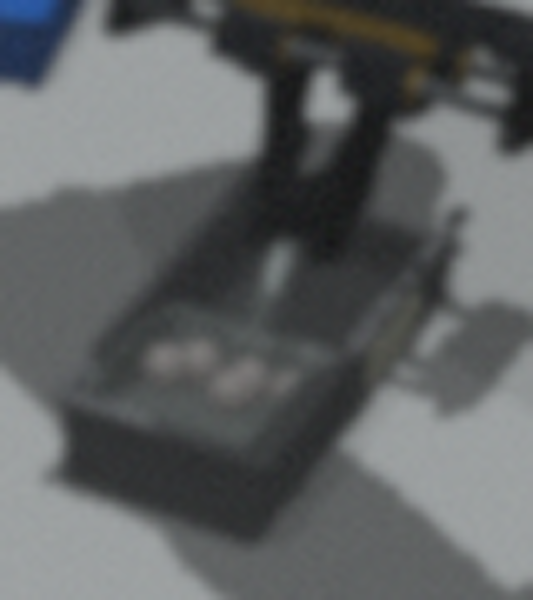

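The pan holds a cluster of balls at crop (165,360), (200,352), (232,388)/(245,370) and (285,380). I'll lift, weigh it, and check the bin by numbers.

>>> servo_tool:
  deltas:
    - {"tx": 2,"ty": 0,"tz": -8,"ax": 0,"ay": 0,"az": 0,"claw": 0}
    - {"tx": -3,"ty": 0,"tz": -22,"ax": 0,"ay": 0,"az": 0,"claw": 0}
    - {"tx": -11,"ty": 0,"tz": -40,"ax": 0,"ay": 0,"az": 0,"claw": 0}
    - {"tx": -19,"ty": 0,"tz": -58,"ax": 0,"ay": 0,"az": 0,"claw": 0}
    - {"tx": -24,"ty": 0,"tz": -71,"ax": 0,"ay": 0,"az": 0,"claw": 0}
    - {"tx": -26,"ty": 0,"tz": -76,"ax": 0,"ay": 0,"az": 0,"claw": 0}
    - {"tx": -26,"ty": 0,"tz": -76,"ax": 0,"ay": 0,"az": 0,"claw": 0}
    - {"tx": -26,"ty": 0,"tz": -76,"ax": 0,"ay": 0,"az": 0,"claw": 0}
    - {"tx": -26,"ty": 0,"tz": -76,"ax": 0,"ay": 0,"az": 0,"claw": 0}

```text
time_s: 8.22
tcp_pos: [0.4854, -0.2868, 0.1294]
ee_rot: [[-0.014, -1.0, 0.003], [-0.925, 0.014, 0.379], [-0.379, 0.002, -0.925]]
wrist_force: [-0.1, -0.1, -2.6]
gripper_width: 0.183
gripper_force: 30.0
```

Run:
```python
from h import *
F=[]
for i in range(4):
    im=capture("scene");s=sense();F.append(s["wrist_force"])
print(s["time_s"],s["tcp_pos"].round(4),np.mean(F,0).round(2),s["moment"].round(3),s["gripper_width"]*87)
for n in("scene","top"):
    im=capture(n);T=np.array(calibration(n)["cam_to_world"])
    for d in recognise("ball_1",n): print(n,round(d["confidence"],2),(T@np.r_[d["xyz"],1])[:3].round(3),proj(n,[(T@np.r_[d["xyz"],1])[:3]]).round())
    for d in trace("ball_1",n): print(n,cv2.boundingRect(d["mask"].astype(np.uint8)),d["mask"].sum())
    for d in trace("scoop",n)[:1]: print("scoop",n,cv2.boundingRect(d["mask"].astype(np.uint8)))
g=cv2.cvtColor(capture("scene"),cv2.COLOR_BGR2GRAY)
u,v=proj("scene",[[.486,-.22,.10]])[0].round().astype(int);print(u,v)
np.set_printoptions(linewidth=250);print(g[v-14:v+12,u-20:u+16])
```

```text
8.4167 [ 0.4858 -0.2874  0.1298] [-0.33  0.09 -2.76] [-1.217  0.124 -0.021] 15.91889615876826
scene 0.62 [ 0.477 -0.214  0.113] [[382. 181.]]
scene 0.49 [ 0.506 -0.216  0.11 ] [[372. 179.]]
scene (378, 179, 8, 7) 42
scoop scene (359, 150, 39, 43)
scoop top (383, 234, 29, 29)
380 183
[[159 160 159 159 158 158 158 155 154 147 137 124 114 103  99 109 116 123 135 140 146 150 145 137 123 106  93  85  86  91  95  96  98  99  98  96]
 [159 158 158 160 159 157 153 149 137 124 107  94  85  76  79  84  88  96 106 115 123 126 121 112 103  92  86  80  82  88  95  95  95  94  91  92]
 [159 160 159 158 158 152 144 130 110  94  79  70  68  69  73  79  79  82  85  89  96 100  97  94  91  86  83  81  81  87  91  94  90  91  89  88]
 [158 160 158 158 155 142 128 103  82  72  68  63  70  68  75  75  77  79  79  81  80  84  87  89  88  86  84  81  82  88  88  93  92  89  87  86]
 [159 159 159 154 145 127 102  79  69  67  70  74  74  78  79  81  85  91  90  85  79  81  80  86  88  88  89  88  91  91  93  93  97  95  89  88]
 [158 159 155 146 131 105  80  67  67  71  85  95  96  93  91  92 100 107 105  98
[... 2306 characters left out ...]
85  73  66  56  53  52  59  62  68  74  80  82  83  86  88  86  79  68  62  62  63  62  63  58  60  59  57  57]
 [ 97  96  98  98  97  98  92  87  73  64  58  52  47  52  49  52  54  57  64  70  76  81  85  83  77  70  63  63  62  63  65  64  63  64  62  59]
 [ 98  99 100  97  97  94  86  76  64  56  52  49  48  45  49  48  48  50  54  56  66  68  72  75  72  68  67  62  65  65  63  65  65  62  63  59]
 [ 99  98  97  97  93  90  77  65  60  49  50  46  46  48  45  48  49  49  50  59  61  66  68  66  67  66  65  64  66  63  65  63  65  61  63  59]
 [ 97  98  98  97  90  79  71  61  56  47  48  46  45  46  46  47  49  54  57  59  62  61  63  63  66  64  65  63  65  64  63  63  65  64  62  58]]
```

There are five separate blobs in the raised pan at patch (12,7), (17,7), (24,8), (21,11) and (30,11). The weight is about 2.5 N, which matches scoop plus five balls. Next is the transfer to the tray.

```bash
cat >> h.py <<'E'
def tw(x,y,z,p=(.5177,.1135,np.radians(106.8))): return place(np.array([[x,y,z]]),p)[0]
E
python3 - <<'E'
from h import *
lip=np.array([.04,0,0]);G=(-.068,.0743)
p,R=held(*G,lip,tw(.012,-.008,.075),106.8,18);print(p.round(3));delta(p,R)
s=dict(tcp_pos=p,ee_rot=R)
for th,z in((18,.06),(10,.040),(4,.030),(0,.025),(-4,.023),(-8,.021),(-12,.020),(-16,.020),(-20,.020),(-26,.020)):
    q,Q=held(*G,lip,tw(.012,-.008,z),106.8,th);print(th,end=' ');delta(q,Q,s)
E
```

```text
[0.557 0.013 0.094]
t [-265.1  -66.1  147.5] a [-0.106  0.072 -0.289] | dist 311 deg 18.1
18 t [ 4.6  0.  14.3] a [0. 0. 0.] | dist 15 deg 0.0
10 t [ 2.1 -0.  18.8] a [-0.    0.14 -0.  ] | dist 19 deg 8.0
4 t [-2.7  0.  18.3] a [0.    0.244 0.   ] | dist 19 deg 14.0
0 t [-6.9  0.  16.9] a [ 0.     0.314 -0.   ] | dist 18 deg 18.0
-4 t [-12.5  -0.   13. ] a [0.    0.384 0.   ] | dist 18 deg 22.0
-8 t [-18.5   0.    9.6] a [ 0.     0.454 -0.   ] | dist 21 deg 26.0
-12 t [-25.1   0.    5.7] a [0.    0.524 0.   ] | dist 26 deg 30.0
-16 t [-32.4  -0.    1.4] a [ 0.     0.593 -0.   ] | dist 32 deg 34.0
-20 t [-39.9   0.   -2.5] a [ 0.     0.663 -0.   ] | dist 40 deg 38.0
-26 t [-51.7   0.   -7.2] a [0.    0.768 0.   ] | dist 52 deg 44.0
```

>>> servo_tool:
  deltas:
    - {"tx": -5,"ty": -1.3,"tz": 3,"ax": -0.002,"ay": 0.001,"az": -0.006,"claw": 0}
    - {"tx": -21,"ty": -5.3,"tz": 12,"ax": -0.008,"ay": 0.006,"az": -0.023,"claw": 0}
    - {"tx": -43,"ty": -10.6,"tz": 24,"ax": -0.017,"ay": 0.012,"az": -0.046,"claw": 0}
    - {"tx": -69,"ty": -17,"tz": 38,"ax": -0.028,"ay": 0.019,"az": -0.075,"claw": 0}
    - {"tx": -98,"ty": -24.5,"tz": 54.5,"ax": -0.039,"ay": 0.027,"az": -0.107,"claw": 0}
    - {"tx": -130,"ty": -32.4,"tz": 72,"ax": -0.052,"ay": 0.035,"az": -0.142,"claw": 0}
    - {"tx": -162,"ty": -40.3,"tz": 90,"ax": -0.065,"ay": 0.044,"az": -0.176,"claw": 0}
    - {"tx": -191,"ty": -47.6,"tz": 106,"ax": -0.076,"ay": 0.052,"az": -0.208,"claw": 0}
    - {"tx": -217,"ty": -54.2,"tz": 121,"ax": -0.087,"ay": 0.059,"az": -0.237,"claw": 0}
    - {"tx": -241,"ty": -60,"tz": 134,"ax": -0.096,"ay": 0.066,"az": -0.263,"claw": 0}
    - {"tx": -257,"ty": -64,"tz": 143,"ax": -0.103,"ay": 0.07,"az": -0.28,"claw": 0}
    - {"tx": -265,"ty": -66,"tz": 147.5,"ax": -0.106,"ay": 0.072,"az": -0.289,"claw": 0}

```text
time_s: 9.87
tcp_pos: [0.5564, 0.0156, 0.0939]
ee_rot: [[0.279, -0.956, -0.091], [-0.909, -0.293, 0.296], [-0.31, 0.0, -0.951]]
wrist_force: [0.1, 0.4, -2.0]
gripper_width: 0.181
gripper_force: 30.0
```

>>> servo_tool:
  deltas:
    - {"tx": 0,"ty": 0,"tz": 0,"ax": 0,"ay": 0,"az": 0,"claw": 0}
    - {"tx": 0,"ty": 0,"tz": 0,"ax": 0,"ay": 0,"az": 0,"claw": 0}
    - {"tx": 0,"ty": 0,"tz": 0,"ax": 0,"ay": 0,"az": 0,"claw": 0}

```text
time_s: 10.12
tcp_pos: [0.5561, 0.0116, 0.0943]
ee_rot: [[0.274, -0.957, -0.09], [-0.911, -0.289, 0.296], [-0.309, 0.001, -0.951]]
wrist_force: [0.0, -0.6, -2.4]
gripper_width: 0.184
gripper_force: 30.0
```

Run:
```python
from h import *
F=[]
im=capture("scene");s=sense()
print(s["time_s"],s["tcp_pos"].round(4),s["wrist_force"].round(2),s["moment"].round(3),s["gripper_width"]*87)
delta(*held(-.068,.0743,np.array([.04,0,0]),tw(.012,-.008,.075),106.8,18))
t=trace("tray","scene")[0]["mask"];print(cv2.boundingRect(t.astype(np.uint8)))
sc=trace("scoop","scene")[0]["mask"];print(cv2.boundingRect(sc.astype(np.uint8)))
for nm,q in(("lipL",(.012,-.043,.075)),("lipR",(.012,.027,.075))): print(nm,proj("scene",[tw(*q)]))
vis=im.copy();Rr=np.array(s["ee_rot"])@np.diag([-1,1,-1.])
for y in(-.035,.035):
  for x,z in((.04,0),(.04,.013),(-.04,0),(-.04,.028)):
    P=s["tcp_pos"]+Rr@(np.array([x,y,z])-[-.068,0,.0553]);u=proj("scene",[P])[0];cv2.circle(vis,tuple((u*8).astype(int)),4,(0,0,255),-1,shift=3)
for P in TRAY:
  for q in place(P,(.5177,.1135,np.radians(106.8))): cv2.circle(vis,tuple((proj("scene",[q])[0]*8).astype(int)),4,(0,255,0),-1,shift=3)
cv2.imwrite("pics/c8.png",cv2.resize(vis[210:330,250:410],(800,600),interpolation=cv2.INTER_CUBIC))
```

```text
10.1667 [0.5562 0.0113 0.0943] [-0.07 -0.18 -3.19] [-1.01  -0.142  0.005] 15.588396192435546
t [-1.  -0.7  0.4] a [ 0.     0.    -0.001] | dist 1 deg 0.1
(269, 233, 69, 82)
(284, 211, 38, 61)
lipL [[282.27891147 266.55036682]]
lipR [[313.19102444 271.25756944]]
```

View pics/c8.png

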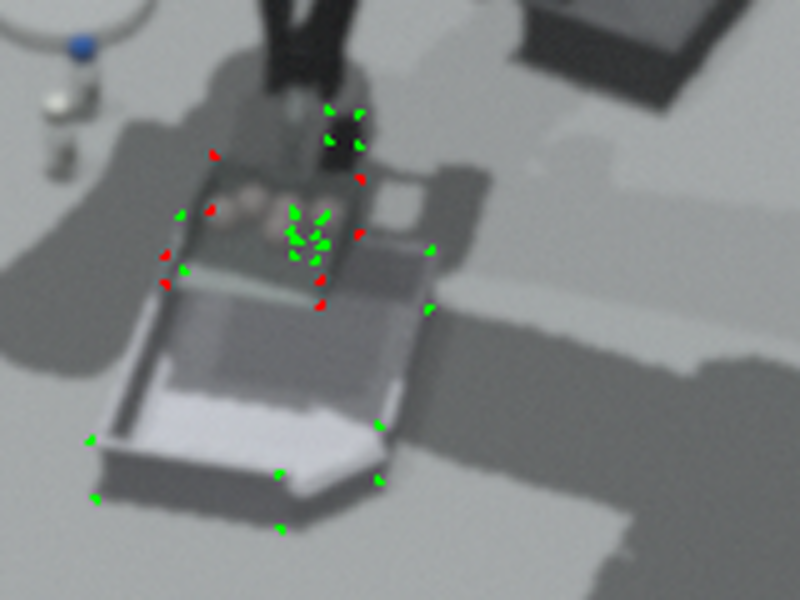

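The overlay shows five balls at the back of the pan (crop x 215–335, y 200–220). The pan lies inside the tray outline, and the tray model fits to within about 2 px. I'll lower and tip slowly.

>>> servo_tool:
  deltas:
    - {"tx": 2,"ty": 0,"tz": 7,"ax": 0,"ay": 0,"az": 0,"claw": 0}
    - {"tx": 3.6,"ty": 0,"tz": 14.5,"ax": 0,"ay": 0.02,"az": 0,"claw": 0}
    - {"tx": 2.5,"ty": 0,"tz": 17,"ax": 0,"ay": 0.08,"az": 0,"claw": 0}
    - {"tx": 1,"ty": 0,"tz": 19,"ax": 0,"ay": 0.14,"az": 0,"claw": 0}
    - {"tx": -1.5,"ty": 0,"tz": 19,"ax": 0,"ay": 0.19,"az": 0,"claw": 0}
    - {"tx": -3.7,"ty": 0,"tz": 18.5,"ax": 0,"ay": 0.244,"az": 0,"claw": 0}
    - {"tx": -6,"ty": 0,"tz": 17.7,"ax": 0,"ay": 0.28,"az": 0,"claw": 0}
    - {"tx": -8,"ty": 0,"tz": 17,"ax": 0,"ay": 0.314,"az": 0,"claw": 0}
    - {"tx": -10.7,"ty": 0,"tz": 15,"ax": 0,"ay": 0.35,"az": 0,"claw": 0}
    - {"tx": -13.5,"ty": 0,"tz": 13,"ax": 0,"ay": 0.384,"az": 0,"claw": 0}
    - {"tx": -15,"ty": 0,"tz": 12.2,"ax": 0,"ay": 0.401,"az": 0,"claw": 0}
    - {"tx": -16.5,"ty": 0,"tz": 11.3,"ax": 0,"ay": 0.419,"az": 0,"claw": 0}

```text
time_s: 11.27
tcp_pos: [0.5502, 0.0306, 0.0881]
ee_rot: [[0.288, -0.957, 0.029], [-0.952, -0.289, -0.101], [0.105, 0.001, -0.994]]
wrist_force: [0.2, 0.0, -2.8]
gripper_width: 0.184
gripper_force: 30.0
```

Run:
```python
from h import *
im=capture("scene");s=sense();T=np.array(calibration("scene")["cam_to_world"])
print(s["time_s"],s["tcp_pos"].round(4),s["wrist_force"].round(2),s["moment"].round(3),s["gripper_width"]*87)
lip=np.array([.04,0,0])
for th in(-6,-9,-12,-15,-18,-22): print(th,end=' ');delta(*held(-.068,.0743,lip,tw(.012,-.008,.0205),106.8,th))
for d in recognise("ball_1","scene"): print(round(d["confidence"],2),(T@np.r_[d["xyz"],1])[:3].round(3))
```

```text
11.3167 [0.5501 0.0309 0.0882] [-0.1  -0.01 -2.19] [0.229 0.182 0.025] 15.927887580478309
-6 t [ 1.  -0.8  1.6] a [ 0.001 -0.001  0.001] | dist 2 deg 0.1
-9 t [-2.  -0.8 -4. ] a [0.001 0.051 0.001] | dist 5 deg 2.9
-12 t [-5.4 -0.8 -9.4] a [0.001 0.104 0.001] | dist 11 deg 5.9
-15 t [ -9.   -0.8 -14.7] a [0.001 0.156 0.001] | dist 17 deg 8.9
-18 t [-12.8  -0.8 -19.7] a [0.001 0.208 0.001] | dist 24 deg 11.9
-22 t [-18.4  -0.8 -26.1] a [0.001 0.278 0.001] | dist 32 deg 15.9
0.45 [0.524 0.092 0.04 ]
0.39 [0.553 0.097 0.038]
0.36 [0.547 0.077 0.036]
```

>>> servo_tool:
  deltas:
    - {"tx": -0.5,"ty": 0,"tz": -1,"ax": 0,"ay": 0.01,"az": 0,"claw": 0}
    - {"tx": -1,"ty": 0,"tz": -2,"ax": 0,"ay": 0.02,"az": 0,"claw": 0}
    - {"tx": -2,"ty": 0,"tz": -3,"ax": 0,"ay": 0.03,"az": 0,"claw": 0}
    - {"tx": -2.5,"ty": 0,"tz": -4,"ax": 0,"ay": 0.04,"az": 0,"claw": 0}
    - {"tx": -3,"ty": 0,"tz": -5,"ax": 0,"ay": 0.05,"az": 0,"claw": 0}
    - {"tx": -3.5,"ty": 0,"tz": -6,"ax": 0,"ay": 0.06,"az": 0,"claw": 0}
    - {"tx": -4,"ty": 0,"tz": -7,"ax": 0,"ay": 0.07,"az": 0,"claw": 0}
    - {"tx": -4.7,"ty": 0,"tz": -8,"ax": 0,"ay": 0.08,"az": 0,"claw": 0}
    - {"tx": -5.4,"ty": 0,"tz": -9,"ax": 0,"ay": 0.09,"az": 0,"claw": 0}
    - {"tx": -6,"ty": 0,"tz": -10,"ax": 0,"ay": 0.1,"az": 0,"claw": 0}
    - {"tx": -6.3,"ty": 0,"tz": -10.5,"ax": 0,"ay": 0.105,"az": 0,"claw": 0}
    - {"tx": -6.6,"ty": 0,"tz": -11,"ax": 0,"ay": 0.11,"az": 0,"claw": 0}

```text
time_s: 12.37
tcp_pos: [0.5486, 0.0384, 0.0988]
ee_rot: [[0.283, -0.957, 0.062], [-0.935, -0.29, -0.204], [0.213, 0.0, -0.977]]
wrist_force: [0.0, -0.2, -1.0]
gripper_width: 0.184
gripper_force: 30.0
```

>>> servo_tool:
  deltas:
    - {"tx": -1.2,"ty": 0,"tz": -1.5,"ax": 0,"ay": 0.017,"az": 0,"claw": 0}
    - {"tx": -2.4,"ty": 0,"tz": -3.5,"ax": 0,"ay": 0.035,"az": 0,"claw": 0}
    - {"tx": -3.6,"ty": 0,"tz": -5,"ax": 0,"ay": 0.052,"az": 0,"claw": 0}
    - {"tx": -5,"ty": 0,"tz": -6.5,"ax": 0,"ay": 0.07,"az": 0,"claw": 0}
    - {"tx": -6.2,"ty": 0,"tz": -8,"ax": 0,"ay": 0.087,"az": 0,"claw": 0}
    - {"tx": -7.4,"ty": 0,"tz": -9.8,"ax": 0,"ay": 0.104,"az": 0,"claw": 0}
    - {"tx": -7.4,"ty": 0,"tz": -9.8,"ax": 0,"ay": 0.104,"az": 0,"claw": 0}
    - {"tx": -7.4,"ty": 0,"tz": -9.8,"ax": 0,"ay": 0.104,"az": 0,"claw": 0}

```text
time_s: 13.03
tcp_pos: [0.5458, 0.0473, 0.1067]
ee_rot: [[0.275, -0.957, 0.09], [-0.909, -0.29, -0.3], [0.313, 0.0, -0.95]]
wrist_force: [0.0, -1.1, -1.7]
gripper_width: 0.18
gripper_force: 30.0
```

Run:
```python
from h import *
F=[]
for i in range(4):
    im=capture("scene");s=sense();F.append(s["wrist_force"])
T=np.array(calibration("scene")["cam_to_world"])
print(s["time_s"],s["tcp_pos"].round(4),np.mean(F,0).round(2),s["moment"].round(3),s["gripper_width"]*87)
delta(*held(-.068,.0743,np.array([.04,0,0]),tw(.012,-.008,.0205),106.8,-18))
p=(.5177,.1135,np.radians(106.8));c,sn=np.cos(p[2]),np.sin(p[2])
for d in recognise("ball_1","scene"):
    w=(T@np.r_[d["xyz"],1])[:3];q=w[:2]-p[:2];print(round(d["confidence"],2),w.round(3),"tray",np.round([c*q[0]+sn*q[1],-sn*q[0]+c*q[1]],3),proj("scene",[w]).round())
g=cv2.cvtColor(im,cv2.COLOR_BGR2GRAY);np.set_printoptions(linewidth=400)
print(g[250:312,268:340][::2,::2])
```

```text
13.2333 [0.546  0.047  0.1068] [ 0.21  0.05 -1.52] [ 0.726  0.318 -0.007] 15.426541534095271
t [ 1.6 -0.1  0.9] a [ 0.    -0.004  0.   ] | dist 2 deg 0.2
0.37 [0.508 0.145 0.021] tray [0.033 0.001] [[300. 293.]]
[[160 160 159 ...  44  51  79]
 [161 160 160 ...  99 122 144]
 [159 161 161 ... 155 157 158]
 ...
 [104  95  85 ... 151 147 147]
 [124 104  91 ... 156 148 147]
 [154 146 123 ... 158 153 148]]
```

The force is back to the scoop's own weight (1.5 N), so the pan is empty. I'll lift away and plan the return.

>>> servo_tool:
  deltas:
    - {"tx": 9,"ty": 0,"tz": -28,"ax": 0,"ay": 0,"az": 0,"claw": 0}
    - {"tx": 20,"ty": 0,"tz": -60,"ax": 0,"ay": -0.05,"az": 0,"claw": 0}
    - {"tx": 28,"ty": 0,"tz": -85,"ax": 0,"ay": -0.1,"az": 0,"claw": 0}
    - {"tx": 31,"ty": 0,"tz": -95,"ax": 0,"ay": -0.2,"az": 0,"claw": 0}
    - {"tx": 31,"ty": 0,"tz": -95,"ax": 0,"ay": -0.318,"az": 0,"claw": 0}
    - {"tx": 31,"ty": 0,"tz": -95,"ax": 0,"ay": -0.318,"az": 0,"claw": 0}

```text
time_s: 13.78
tcp_pos: [0.548, 0.0465, 0.2092]
ee_rot: [[0.285, -0.959, 0.005], [-0.959, -0.285, 0.007], [-0.005, -0.006, -1.0]]
wrist_force: [0.8, 0.1, -0.7]
gripper_width: 0.177
gripper_force: 30.0
```

Run:
```python
from h import *
s=sense();print(s["time_s"],s["tcp_pos"].round(4),s["ee_rot"].round(3).tolist(),s["wrist_force"].round(2))
R=toolR(89.2)
for z in(.2,.12,.062): delta([.4855,-.359,z],R)
```

```text
13.7833 [0.548  0.0465 0.2092] [[0.285, -0.959, 0.005], [-0.959, -0.285, 0.007], [-0.005, -0.006, -1.0]] [ 0.81  0.15 -0.72]
t [371.  175.3   6.2] a [-0.006  0.006  0.303] | dist 410 deg 17.3
t [371.4 175.8  86.2] a [-0.006  0.006  0.303] | dist 420 deg 17.3
t [371.7 176.2 144.2] a [-0.006  0.006  0.303] | dist 436 deg 17.3
```

>>> servo_tool:
  deltas:
    - {"tx": 371,"ty": 175.5,"tz": 40,"ax": -0.006,"ay": 0.006,"az": 0.303,"claw": 0}
    - {"tx": 371,"ty": 175.5,"tz": 40,"ax": -0.006,"ay": 0.006,"az": 0.303,"claw": 0}
    - {"tx": 371,"ty": 175.5,"tz": 40,"ax": -0.006,"ay": 0.006,"az": 0.303,"claw": 0}
    - {"tx": 371,"ty": 175.5,"tz": 40,"ax": -0.006,"ay": 0.006,"az": 0.303,"claw": 0}
    - {"tx": 371,"ty": 175.5,"tz": 40,"ax": -0.006,"ay": 0.006,"az": 0.303,"claw": 0}
    - {"tx": 371,"ty": 175.5,"tz": 40,"ax": -0.006,"ay": 0.006,"az": 0.303,"claw": 0}
    - {"tx": 371,"ty": 175.5,"tz": 60,"ax": -0.006,"ay": 0.006,"az": 0.303,"claw": 0}
    - {"tx": 371,"ty": 175.5,"tz": 75,"ax": -0.006,"ay": 0.006,"az": 0.303,"claw": 0}
    - {"tx": 371,"ty": 175.5,"tz": 86,"ax": -0.006,"ay": 0.006,"az": 0.303,"claw": 0}
    - {"tx": 371,"ty": 175.5,"tz": 86,"ax": -0.006,"ay": 0.006,"az": 0.303,"claw": 0}
    - {"tx": 371,"ty": 175.5,"tz": 86,"ax": -0.006,"ay": 0.006,"az": 0.303,"claw": 0}
    - {"tx": 371,"ty": 175.5,"tz": 86,"ax": -0.006,"ay": 0.006,"az": 0.303,"claw": 0}

```text
time_s: 14.78
tcp_pos: [0.4827, -0.3601, 0.1178]
ee_rot: [[-0.013, -1.0, -0.012], [-1.0, 0.013, -0.006], [0.006, 0.012, -1.0]]
wrist_force: [-0.1, 0.2, -2.0]
gripper_width: 0.18
gripper_force: 30.0
```

Run:
```python
from h import *
im=capture("scene");s=sense();T=np.array(calibration("scene")["cam_to_world"])
print(s["time_s"],s["tcp_pos"].round(4),s["wrist_force"].round(2))
delta([.4855,-.359,.06],toolR(89.2))
p=(.5177,.1135,np.radians(106.8));c,sn=np.cos(p[2]),np.sin(p[2])
for n in("scene","top"):
    T=np.array(calibration(n)["cam_to_world"]);im=capture(n)
    for d in recognise("ball_1",n):
        w=(T@np.r_[d["xyz"],1])[:3];q=w[:2]-p[:2];print(n,round(d["confidence"],2),w.round(3),"tray",np.round([c*q[0]+sn*q[1],-sn*q[0]+c*q[1]],3),proj(n,[w]).round())
    d=cv2.absdiff(im,cv2.imread(f"pics/{n}0.png")).max(2)
    for k,b in(("tray",TRAY),("bin",BIN)):
        m=sil(n,b,p if k=="tray" else (.487,-.2515,1.5567))>.9; dd=np.where(m,d,0)
        nn,_,st,ct=cv2.connectedComponentsWithStats((dd>18).astype(np.uint8))
        print(n,k,[(ct[i].round(1).tolist(),int(st[i,4])) for i in range(1,nn) if st[i,4]>4])
# scoop pitch fit: predicted points vs mask
from itertools import product
m=trace("scoop","scene")[0]["mask"].astype(float)
best=[]
for pt in range(-8,9,1):
    parts=[]
    F=toolR(89.2,pt)@np.diag([-1,1,-1.]);
    L=[box(-40,40,-35,35,0,13),box(-40,0,-35,35,0,20),box(-46,-45,-8,8,64,84)]
    pts=[(q-[-.068,0,.0743])@F.T+(s["tcp_pos"]+[0,0,.019]) for q in L]
    best.append((round(float(np.abs(sil("scene",pts,[0,0,0])-m).sum())),pt))
print(sorted(best)[:5],m.sum())
```

```text
14.8333 [ 0.484  -0.359   0.1193] [ 0.67  0.27 -1.46]
t [-0.4 -2.1 59.2] a [ 0.009 -0.007  0.003] | dist 59 deg 0.7
scene 0.74 [0.525 0.097 0.003] tray [-0.018 -0.002] [[304. 283.]]
scene tray [([318.0, 233.0], 5), ([312.5, 253.2], 20), ([312.2, 257.3], 6), ([309.7, 266.7], 150), ([280.6, 283.4], 8), ([300.8, 296.9], 46), ([273.3, 296.5], 11), ([291.3, 298.0], 7), ([291.3, 301.8], 53), ([321.8, 303.2], 6), ([311.8, 307.5], 13), ([289.5, 311.7], 54)]
scene bin [([389.4, 176.4], 31), ([386.5, 194.8], 746), ([406.4, 183.6], 38), ([361.3, 201.7], 65), ([371.5, 209.4], 10), ([366.0, 212.0], 23), ([379.8, 213.1], 10)]
top tray [([296.6, 223.6], 33), ([331.0, 227.3], 6), ([244.7, 232.6], 7), ([253.6, 246.5], 200), ([306.2, 234.8], 15), ([302.6, 244.0], 30), ([265.3, 247.7], 33)]
top bin [([408.5, 255.2], 1824)]
[(187, 0), (188, -1), (194, 1), (197, -2), (200, 2)] 864.0
```

>>> servo_tool:
  deltas:
    - {"tx": 0,"ty": -1,"tz": 15,"ax": 0,"ay": 0,"az": 0,"claw": 0}
    - {"tx": 0,"ty": -1,"tz": 35,"ax": 0,"ay": 0,"az": 0,"claw": 0}
    - {"tx": 0,"ty": -1,"tz": 50,"ax": 0,"ay": 0,"az": 0,"claw": 0}
    - {"tx": 0,"ty": -1,"tz": 56,"ax": 0,"ay": 0,"az": 0,"claw": 0}
    - {"tx": 0,"ty": -1,"tz": 58,"ax": 0,"ay": 0,"az": 0,"claw": 0}
    - {"tx": 0,"ty": -1,"tz": 59,"ax": 0,"ay": 0,"az": 0,"claw": 0}
    - {"tx": 0,"ty": -1,"tz": 60,"ax": 0,"ay": 0,"az": 0,"claw": 0}
    - {"tx": 0,"ty": -1,"tz": 60,"ax": 0,"ay": 0,"az": 0,"claw": 0}

```text
time_s: 15.75
tcp_pos: [0.4918, -0.3617, 0.0667]
ee_rot: [[-0.007, -1.0, 0.008], [-1.0, 0.007, -0.016], [0.016, -0.008, -1.0]]
wrist_force: [0.8, -5.3, 9.1]
gripper_width: 0.195
gripper_force: 30.3
```

Contact came about 8 mm early with a sideways push, so I'll lift and check what is in the way.

>>> servo_tool:
  deltas:
    - {"tx": 0,"ty": 0,"tz": -20,"ax": 0,"ay": 0,"az": 0,"claw": 0}
    - {"tx": 0,"ty": 0,"tz": -50,"ax": 0,"ay": 0,"az": 0,"claw": 0}
    - {"tx": 0,"ty": 0,"tz": -60,"ax": 0,"ay": 0,"az": 0,"claw": 0}
    - {"tx": 0,"ty": 0,"tz": -60,"ax": 0,"ay": 0,"az": 0,"claw": 0}
    - {"tx": 0,"ty": 0,"tz": -60,"ax": 0,"ay": 0,"az": 0,"claw": 0}
    - {"tx": 0,"ty": 0,"tz": -60,"ax": 0,"ay": 0,"az": 0,"claw": 0}

```text
time_s: 16.25
tcp_pos: [0.4855, -0.3575, 0.1195]
ee_rot: [[-0.009, -1.0, -0.007], [-1.0, 0.009, -0.006], [0.006, 0.007, -1.0]]
wrist_force: [-0.2, -0.2, -1.9]
gripper_width: 0.182
gripper_force: 29.8
```

Run:
```python
from h import *
import sys;np.set_printoptions(linewidth=400,threshold=sys.maxsize)
s=sense();print(s["time_s"],s["tcp_pos"].round(4),s["ee_rot"].round(3).tolist(),s["wrist_force"].round(2),s["moment"].round(3))
im=capture("scene");cv2.imwrite("pics/n1.png",im);it=capture("top");cv2.imwrite("pics/n1t.png",it)
for n in("scene","top"):
    for d in trace("ball_1",n): print(n,round(d["confidence"],2),cv2.boundingRect(d["mask"].astype(np.uint8)),int(d["mask"].sum()))
b=np.array([[-90,-39,3],[90,-39,3],[90,39,3],[-90,39,3]])/1e3
print(proj("scene",place(b,(.487,-.2515,1.5567))).round(),proj("top",place(b,(.487,-.2515,1.5567))).round())
def asc(g,x0,x1,y0,y1):
    ch=" .:-=+*#%@";c=g[y0:y1,x0:x1]
    for r in c: print("".join(ch[min(9,int(v)//22)]*1 for v in r))
print("scene bin");asc(cv2.cvtColor(im,cv2.COLOR_BGR2GRAY),350,420,150,235)
print("top tray");asc(cv2.cvtColor(it,cv2.COLOR_BGR2GRAY),240,335,212,275)
```

```text
16.25 [ 0.4855 -0.3575  0.1195] [[-0.009, -1.0, -0.007], [-1.0, 0.009, -0.006], [0.006, 0.007, -1.0]] [-0.2  -0.21 -1.86] [-0.026  0.105 -0.013]
scene 0.2 (371, 140, 36, 36) 539
[[384. 185.]
 [354. 221.]
 [381. 230.]
 [409. 193.]] [[439. 243.]
 [375. 242.]
 [375. 270.]
 [440. 271.]]
scene bin
---::::=+**#################################*+-::--=+*+-:.:-+*########
---:::-=**##################################**+---=+**+-..-=**########
--::::=+**###################################**+=-=+**+-:-=+*#########
:::::-+**#####################################*+==+***+=-=+*##########
:::::=+**####################################*+===+*##*+++*###########
::::-+**#########################*###########*+==+**###***############
:::-=+**####################************####**===+*###################
:::-+**###################**++=====+++****##*+=-=**###################
::-=+*###################**+=-------===++****+==+*####################
::-+**##################**+=--:::------===+++=-=+*####################
:-=+*##################**+=-:::::---------======+*####################
:-+**#################*+=
[... 10585 characters left out ...]
############################
#####################**#####***++++*********###################################################
#########################****+++*******#*######################################################
#########################**+***********########################################################
##########################*****#**#############################################################
###############################################################################################
###############################################################################################
###############################################################################################
```

The top patch shows five balls in the tray along its +x wall, and no bright blob is left in the bin. The scoop may have been slightly off laterally, so I'll fit its pose in the grip against both views.

Run:
```python
from h import *
s=sense();p0=s["tcp_pos"]+[0,0,.019]
ms={n:None for n in("scene","top")}
for n in ms:
    capture(n);t=trace("scoop",n);print(n,[(round(d["confidence"],2),cv2.boundingRect(d["mask"].astype(np.uint8)),int(d["mask"].sum())) for d in t]);ms[n]=t[0]["mask"] if t else None
pan=[np.array([[-40,y,z] for y in(-35,35) for z in(0,28)]+[[40,y,z] for y in(-35,35) for z in(0,13)])/1e3]
m=ms["scene"].copy()
ys,xs=np.nonzero(m)
for v in range(ys.min(),ys.max()+1): print(v,xs[ys==v].min(),xs[ys==v].max(),end='; ')
print()
F0=np.array(s["ee_rot"])@np.diag([-1,1,-1.])
def pts(q):
    F=F0@Ro.from_euler("zyx",q[2:5]).as_matrix()
    return [(pan[0]-[-.068+q[0],q[1],.0743])@F.T+p0]
# row cut: only compare rows below the back wall top
cut=int(proj("scene",pts(np.zeros(5))[0])[:,1].min())+6
w=np.zeros((480,640));w[cut:]=1
f=lambda q:np.abs((sil("scene",pts(q),[0,0,0])-m)*w).sum()+ .5*np.sum((np.array(q)/[.006,.006,.1,.1,.1])**2)
from scipy.optimize import minimize
st=np.zeros(5);sx=st+np.vstack([st,np.diag([.004,.004,.05,.05,.05])])
r=minimize(f,st,method="Nelder-Mead",options=dict(initial_simplex=sx,xatol=1e-4,fatol=.05,maxiter=600));print(f(st),r.fun,r.x.round(4),"deg zyx",np.degrees(r.x[2:]).round(1))
print(proj("scene",pts(np.zeros(5))[0]).round(1).tolist());print(proj("scene",pts(r.x)[0]).round(1).tolist())
```

```text
scene [(0.75, (370, 139, 43, 37), 578)]
top [(0.53, (433, 235, 18, 28), 237)]
139 401 403; 140 400 404; 141 400 404; 142 399 412; 143 399 412; 144 399 412; 145 399 404; 146 399 404; 147 400 404; 148 399 402; 149 399 401; 150 398 401; 151 398 401; 152 398 400; 153 397 400; 154 397 399; 155 396 399; 156 396 398; 157 379 398; 158 377 398; 159 376 397; 160 375 397; 161 374 398; 162 373 401; 163 372 405; 164 371 406; 165 371 407; 166 370 406; 167 370 406; 168 370 406; 169 372 405; 170 375 405; 171 378 404; 172 381 404; 173 385 404; 174 388 401; 175 392 396; 
570.375 37.44453097804019 [ 0.0139  0.0104  0.0318 -0.5277  0.0656] deg zyx [  1.8 -30.2   3.8]
[[384.9, 169.5], [385.5, 160.9], [408.8, 176.7], [409.7, 168.0], [371.9, 184.8], [372.1, 180.7], [396.4, 192.5], [396.8, 188.4]]
[[379.5, 168.5], [381.7, 158.2], [404.0, 174.3], [406.4, 163.8], [368.6, 168.9], [369.7, 163.9], [394.1, 174.9], [395.3, 169.8]]
```

The scoop has been pushed about 30° nose-up in the grip, so the pan caught a side rim. I'll tilt the tool 30° to level the pan, staying above the bin, and refit.

Run:
```python
from h import *
s=sense();R=toolR(89.2,-30);g=np.array([.4855,-.359,.165]);p=g+R@[0,0,.019];delta(p,R)
```

```text
t [ 10.2   0.8 -28.1] a [0.005 0.517 0.006] | dist 30 deg 29.6
```

>>> servo_tool:
  deltas:
    - {"tx": 3,"ty": 0,"tz": -15,"ax": 0,"ay": 0.11,"az": 0.003,"claw": 0}
    - {"tx": 6,"ty": 0,"tz": -28,"ax": 0,"ay": 0.22,"az": 0.006,"claw": 0}
    - {"tx": 8,"ty": 0,"tz": -28,"ax": 0,"ay": 0.33,"az": 0.006,"claw": 0}
    - {"tx": 10,"ty": 0,"tz": -28,"ax": 0,"ay": 0.44,"az": 0.006,"claw": 0}
    - {"tx": 10,"ty": 0,"tz": -28,"ax": 0.005,"ay": 0.517,"az": 0.006,"claw": 0}
    - {"tx": 10,"ty": 0,"tz": -28,"ax": 0.005,"ay": 0.517,"az": 0.006,"claw": 0}
    - {"tx": 10,"ty": 0,"tz": -28,"ax": 0.005,"ay": 0.517,"az": 0.006,"claw": 0}
    - {"tx": 10,"ty": 0,"tz": -28,"ax": 0.005,"ay": 0.517,"az": 0.006,"claw": 0}

```text
time_s: 17.32
tcp_pos: [0.4863, -0.3683, 0.149]
ee_rot: [[-0.013, -1.0, -0.006], [-0.866, 0.014, -0.5], [0.5, -0.001, -0.866]]
wrist_force: [1.5, -0.1, -1.6]
gripper_width: 0.181
gripper_force: 29.8
```

```bash
cat > fs.py <<'E'
from h import *
s=sense();R=np.array(s["ee_rot"]);g=s["tcp_pos"]-R[:,2]*.019;print(s["time_s"],"grasp",g.round(4),R.round(3).tolist(),s["wrist_force"].round(2),s["moment"].round(3))
ms={};parts=[box(-126,-46,-8,8,64,84)]
for n in("scene","top"):
    capture(n);t=trace("scoop",n)
    if t: ms[n]=t[0]["mask"];print(n,round(t[0]["confidence"],2),cv2.boundingRect(ms[n].astype(np.uint8)),int(ms[n].sum()))
pan=np.array([[-40,y,z] for y in(-35,35) for z in(0,28)]+[[0,y,28] for y in(-35,35)]+[[40,y,z] for y in(-35,35) for z in(0,13)])/1e3
# q: pan-origin world offset xyz from nominal, yaw, pitch(nose up), roll : pan pose in world
def F(q): return Ro.from_euler("z",q[3]).as_matrix()@Ro.from_euler("y",-q[4]).as_matrix()@Ro.from_euler("x",q[5]).as_matrix()
def org(q): return g+F(q)@(-np.array([-.068+q[0],q[1],.0743+q[2]]))
def P(q): return [pan@F(q).T+org(q)]
def fitpan(pitch0,use=("scene",)):
    q0=np.array([0,0,0,np.radians(89.2),pitch0,0]);W={}
    for n in use:
        u=proj(n,P(q0)[0]);w=np.zeros((480,640))
        if n=="scene": w[int(u[:,1].min())+5:]=1
        else: w[:,:]=1
        W[n]=w
    sc=np.array([.004,.004,.003,.05,.1,.05])
    f=lambda q:sum(np.abs((sil(n,P(q),[0,0,0])-ms[n])*W[n]).sum() for n in use)+2*np.sum(((q-q0)/sc)**2*[1,1,1,1,.1,2])
    r=minimize(f,q0,method="Nelder-Mead",options=dict(initial_simplex=q0+np.vstack([np.zeros(6),np.diag(sc)]),xatol=1e-4,fatol=.05,maxiter=1200));q=r.x
    print("fun",r.fun.round(1),"d",(q[:3]*1e3).round(1),"ypr",np.degrees(q[3:]).round(1),"origin",org(q).round(4),"lip",(org(q)+F(q)@[.04,0,0]).round(4));return q
E
python3 - <<'E'
from fs import *
fitpan(0);fitpan(.1);
E
```

```text
17.3167 grasp [ 0.4864 -0.3588  0.1655] [[-0.013, -1.0, -0.006], [-0.866, 0.014, -0.5], [0.5, -0.001, -0.866]] [ 1.48 -0.11 -1.56] [1.233 0.025 0.026]
scene 0.92 (373, 159, 37, 24) 561
top 0.9 (416, 241, 73, 21) 454
fun 188.3 d [ 0.4  0.6 -0.4] ypr [89.2  3.1  0. ] origin [ 0.488  -0.2873  0.0953] lip [ 0.4885 -0.2474  0.0974]
fun 175.2 d [-0.5 -1.6  5.5] ypr [90.1  9.2 -1.4] origin [ 0.4865 -0.2784  0.0977] lip [ 0.4864 -0.2389  0.1041]
```

Run:
```python
from h import *
s=sense()
def asc(g,x0,x1,y0,y1):
    ch=" .:-=+*#%@";c=cv2.resize(g[y0:y1,x0:x1],None,fx=2,fy=1,interpolation=cv2.INTER_CUBIC);lo,hi=np.percentile(c,1),np.percentile(c,97)
    for k,r in enumerate(c): print(y0+k,"".join(ch[int(np.clip((v-lo)/(hi-lo)*9.9,0,9))] for v in r))
im={n:cv2.cvtColor(capture(n),cv2.COLOR_BGR2GRAY) for n in("scene","top")}
print("scene x0=360");asc(im["scene"],355,425,140,225)
print("top x0=365");asc(im["top"],368,490,232,280)
```

```text
scene x0=360
140 ------:-=+*%@@@@@@@@@@@@@@@@@@@@@@@@@@@@%%#*+++++***###%%%%%@@@@@@@@@@@@@@@%%%%###*****+++++++++==----::-------========----==+*####***++=-::
141 ----:::--+*%@@@@@@@@@@@@@@@@@@@@@@@@@@@@@%#*+=+++***###%%%%%%%%%%%%%%###***+++===-----:::::::::::............:::::---------=+*#%%@@%%%%##*+=
142 ---:::::-+*%@@@@@@@@@@@@@@@@@@@@@@@@@@@@@%#*+++++***#####%%%%###***++==----:::..........                        .....::::--==*#%%@@@@@@@%#*+
143 --::...:-+*%%@@@@@@@@@@@@@@@@@@@@@@@@@@@@%#*++++++***#####***++==--:::.....                                          ...:::-=+#%%@@@@@@@@%#*
144 :::....:-+*%%@@@@@@@@@@@@@@@@@@@@@@@@@@@@%#**+++++*******++==-:::..                                                      ..:-+*%%@@@@@@@@%##
145 ::.. ..-=+*%%@@@@@@@@@@@@@@@@@@@@@@@@@@@@%#**+++++++++==--::..                                                             .:=+#%@@@@@@@@@%%
146 :..  ..-=*#%%@@@@@@@@@@@@@@@@@@@@@@@@@@@@%#**+=======-::...                                                                 .-=*#%@@@@@@@@@@
147 ..   .:=+*#%%@@@@@@@@@@@@@@@@@@@@@@@@@@@@%%**+==---::...            
[... 22500 characters left out ...]
%%%%%%%%%%%%%%%%%%%%%%%#%%#########%%%###############*+==-----------------------------------------:..      ..   ...:::...   ......     .  ..   ...::.................:-=+*##%%%%%%%%%%%%%%%%%%%%%%%%%%%%%%
278 **********++***++++++++===+*#%%%%%%%%%%%%%%%%%%%%%%%%%%%%%%%%#############%#######%%######%%%##*+==-----------------------------------------::.....         ......................:::::::::::--::::::-------==+++*#%%%%%%%%%%%%%%%%%%%%%%%%%%%%%%%%%
279 *******+**++*++++++++++===+*#%%%%%%%%%%%%%%%%%%%%%%%%%%#########%%########%%%%#######%%########*+==-------------------------------------------:::..........::--------------=======+++++++++****************######%%%%%%%%%%%%%%%%%%%%%%%%%%%%%%%%%%%
```

Run:
```python
from h import *
from scipy.optimize import least_squares
s=sense();R=np.array(s["ee_rot"]);g=s["tcp_pos"]-R[:,2]*.019
M=np.array([[40,-35,0],[40,35,0],[40,35,13],[-40,35,28],[-40,-35,28]])/1e3
U=np.array([[371.5,173.3],[397,183],[398.5,178.5],[408.3,163.3],[378,160]])+.3
def F(q): return (Ro.from_euler("z",q[3])*Ro.from_euler("y",-q[4])*Ro.from_euler("x",q[5])).as_matrix()
def org(q): return g-F(q)@np.array([-.068+q[0],q[1],.0743+q[2]])
q0=np.array([0,0,0,np.radians(89.2),0,0]);sd=np.array([.003,.002,.003,.04,1,.03])
f=lambda q:np.r_[(proj("scene",M@F(q).T+org(q))-U).ravel(),(q-q0)/sd]
r=least_squares(f,q0,x_scale=sd);q=r.x
print((q[:3]*1e3).round(1),np.degrees(q[3:]).round(1),"org",org(q).round(4),r.fun[:10].round(1),g.round(4))
print("grip in top",proj("top",[org(q)+F(q)@[x,0,.084] for x in(-.126,-.046)]).round(1))
Bn=place(BIN[0],(.487,-.2515,1.5567))
print("bin scene",proj("scene",Bn).round(1).tolist())
```

```text
[-5.8  1.6 12.9] [94.3 14.8 -0.4] org [ 0.4821 -0.2656  0.1003] [-0.9  2.1 -0.2 -0.7 -0.8 -1.  -0.4 -0.5  4.5 -3.5] [ 0.4869 -0.3592  0.1658]
grip in top [[481.  244.8]
 [452.4 245.4]]
bin scene [[383.0, 185.2], [410.8, 194.1], [383.7, 177.6], [411.7, 186.4], [383.6, 172.4], [412.0, 181.3], [352.1, 221.8], [381.4, 232.2], [352.7, 208.1], [382.6, 218.5]]
```

```bash
cat > fp.py <<'E'
from h import *
from scipy.optimize import least_squares
s=sense();R=np.array(s["ee_rot"]);g=s["tcp_pos"]-R[:,2]*.019
def F(q): return (Ro.from_euler("z",q[3])*Ro.from_euler("y",-q[4])*Ro.from_euler("x",q[5])).as_matrix()
def org(q): return g-F(q)@np.array([-.068+q[0],q[1],.0743+q[2]])
def go(obs,pitch0=0,sd=(.015,.002,.004,.03,1,.03)):
    sd=np.array(sd);q0=np.array([0,0,0,np.radians(89.2),pitch0,0])
    f=lambda q:np.r_[np.ravel([(proj(n,[np.array(m)/1e3@F(q).T+org(q)])[0]-u) for n,m,u in obs]),(q-q0)/sd]
    r=least_squares(f,q0,x_scale=sd);q=r.x
    print("d",(q[:3]*1e3).round(1),"ypr",np.degrees(q[3:]).round(1),"org",org(q).round(4),"res",r.fun[:2*len(obs)].round(1).tolist(),"g",g.round(4));return q
E
python3 - <<'E'
from fp import *
S=[("scene",(40,-35,0),(371.8,173.6)),("scene",(40,35,0),(397.3,183.3)),("scene",(40,35,13),(398.8,178.8)),("scene",(-40,35,28),(408.5,163.5))]
go(S);go(S+[("top",(-126,0,74),(488,244.8))]);go(S[:2]+[("top",(-126,0,74),(488,244.8))])
E
```

```text
d [-4.3 -2.1  6.7] ypr [91.8  9.9 -0.7] org [ 0.4832 -0.274   0.0985] res [-0.5, 1.6, -0.4, -0.5, -1.1, -0.6, 1.0, -1.8] g [ 0.4869 -0.3592  0.1658]
d [7.3 0.6 8.3] ypr [91.4  5.8 -1.9] org [ 0.4885 -0.2903  0.0898] res [0.0, 1.3, -0.4, -0.3, -1.1, -0.2, 1.4, -3.0, -0.9, 1.2] g [ 0.4869 -0.3592  0.1658]
d [ 2.8  0.8 -1.4] ypr [89.8 -0.4 -0.8] org [ 0.4889 -0.2945  0.0924] res [0.3, 0.9, -0.4, -0.8, 0.1, 0.6] g [ 0.4869 -0.3592  0.1658]
```

The consistent fit (lip corners plus bar end) shows the pan level to within 1°, but 2–3 mm off the bin's centre line. I'll correct sideways and go to just above the rim.

>>> servo_tool:
  deltas:
    - {"tx": -6,"ty": 0.8,"tz": 9,"ax": 0,"ay": 0,"az": 0,"claw": 0}
    - {"tx": -14,"ty": 1.5,"tz": 22,"ax": 0,"ay": 0,"az": 0,"claw": 0}
    - {"tx": -20,"ty": 1.5,"tz": 31,"ax": 0,"ay": 0,"az": 0,"claw": 0}
    - {"tx": -22.7,"ty": 1.5,"tz": 35.4,"ax": 0,"ay": 0,"az": 0,"claw": 0}
    - {"tx": -22.7,"ty": 1.5,"tz": 35.4,"ax": 0,"ay": 0,"az": 0,"claw": 0}
    - {"tx": -22.7,"ty": 1.5,"tz": 35.4,"ax": 0,"ay": 0,"az": 0,"claw": 0}
    - {"tx": -22.7,"ty": 1.5,"tz": 35.4,"ax": 0,"ay": 0,"az": 0,"claw": 0}

```text
time_s: 18.2
tcp_pos: [0.4856, -0.3666, 0.1078]
ee_rot: [[-0.013, -1.0, -0.005], [-0.865, 0.014, -0.501], [0.501, -0.003, -0.865]]
wrist_force: [0.1, -0.3, -1.6]
gripper_width: 0.183
gripper_force: 29.8
```

```bash
cat > asc.py <<'E'
from h import *
def asc(g,x0,x1,y0,y1):
    ch=" .:-=+*#%@";c=g[y0:y1,x0:x1];lo,hi=np.percentile(c,1),np.percentile(c,96)
    print("x0",x0)
    for k,r in enumerate(c): print(y0+k,"".join(ch[int(np.clip((float(v)-lo)/(hi-lo)*9.9,0,9))] for v in r))
E
python3 - <<'E'
from asc import *
s=sense();print(s["time_s"],s["tcp_pos"].round(4),s["ee_rot"].round(3).tolist(),s["wrist_force"].round(2),s["moment"].round(3))
print("grasp",(s["tcp_pos"]-s["ee_rot"][:,2]*.019).round(4))
im=cv2.cvtColor(capture("scene"),cv2.COLOR_BGR2GRAY);asc(np.minimum(im,115),348,420,165,215)
E
```

```text
18.2 [ 0.4856 -0.3666  0.1078] [[-0.013, -1.0, -0.005], [-0.865, 0.014, -0.501], [0.501, -0.003, -0.865]] [ 0.09 -0.3  -1.58] [ 1.18   0.069 -0.032]
grasp [ 0.4857 -0.3571  0.1243]
x0 348
165 @@@@@@@@@@@@@@@@@@@@@@@@@@@@@@@@@@@@%*======+=-.                        
166 @@@@@@@@@@@@@@@@@@@@@@@@@@@@@@@@@@@@*=-----==-.                         
167 @@@@@@@@@@@@@@@@@@@@@@@@@@@@@@@@@@@#=--------:                          
168 @@@@@@@@@@@@@@@@@@@@@@@@@@@@@@@@@@#=--------:.                          
169 @@@@@@@@@@@@@@@@@@@@@@@@@@@@@@@@@#+---------..                          
170 @@@@@@@@@@@@@@@@@@@@@@@@@@@@@@@@%+----=----::.                          
171 @@@@@@@@@@@@@@@@@@@@@@@@@@@@@@@@*----====---:.                          
172 @@@@@@@@@@@@@@@@@@@@@@@@@@@@@@@#=---==+++===-.                        :-
173 @@@@@@@@@@@@@@@@@@@@@@@@@@@@@@%+---=+++++++==-..                  ..:=+#
174 @@@@@@@@@@@@@@@@@@@@@@@@@@@@@@#=:-=++++++++++=-:..             .::-=*%@@
175 @@@@@@@@@@@@@@@@@@@@@@@@@@@@@%+---=+++++++++++==-:...       .:-=+#%@@@@@
176 @@@@@@@@@@@@@@@@@@@@@@@@@@@@@*=--++***++++++++++==-:::.... .-
[... 2237 characters left out ...]
*****%@
206 @@@@@@@*=::.........:::---------------------=+*+-:.:=+*#%#***********#@@
207 @@@@@@#=-:.........:::-:-------------------=+*+=::.:=*%@@@#*********#@@@
208 @@@@@%+--::......:::---------------------==+++=-...:+%@@@@#*********%@@@
209 @@@@@*=---:::...:::--------------------==+**+=-....-*@@@@@@%#******#@@@@
210 @@@@#+=---:-:::.:::-------------------=++**++-:...:=%@@@@@@@@@##**#@@@@@
211 @@%##*=-:::::-------------------------=+***+-:....-#@@@@@@@@@@@@%%%@@@@@
212 @%###*+-:.::.::----------------------==+++==:....-*@@@@@@@@@@@@@@@@@@@@@
213 %####*+::...:::.:-------------------==++=--:....:+@@@@@@@@@@@@@@@@@@@@@@
214 %####*+::...:.....::-:--------------=++=-::....:+%@@@@@@@@@@@@@@@@@@@@@@
```

Run:
```python
from fp import *
S=[("scene",(40,-35,0),(371.6,187.6)),("scene",(40,35,0),(394.6,195.8))]
for sd in((.004,.002,.002,.02,.05,.02),(.002,.004,.002,.02,.1,.02)):
    q=go(S,0,sd);print("pan mid lateral at lip",(org(q)+F(q)@[.04,0,0]).round(4),"back",(org(q)+F(q)@[-.04,0,0]).round(4))
c,sn=np.cos(1.5567),np.sin(1.5567)
for n in(-.2513,-.331): print("bin centreline x at",n,(.487+(n+.2515)*c/sn))
# refit bin from current scene mask lower part
capture("scene");t=trace("bin","scene");m=t[0]["mask"];print(cv2.boundingRect(m.astype(np.uint8)))
w=np.zeros((480,640));w[203:]=1
hull=cv2.convexHull(np.argwhere(m)[:,::-1].astype(np.int32));o=np.zeros((480,640),np.uint8);cv2.fillConvexPoly(o,hull,1)
f=lambda p:np.abs((sil("scene",BIN,p)-o)*w).sum()+((p[2]-1.5567)/.02)**2*3
p0=np.array([.487,-.2515,1.5567]);r=minimize(f,p0,method="Nelder-Mead",options=dict(initial_simplex=p0+np.vstack([np.zeros(3),np.diag([.006,.006,.03])]),xatol=1e-4,fatol=.05));print("bin",r.x.round(4),r.fun)
```

```text
d [ 2.   0.1 -0.6] ypr [88.9  1.1 -0.1] org [ 0.4872 -0.2896  0.052 ] res [-0.7, 0.3, 0.6, 0.2] g [ 0.4857 -0.357   0.1244]
pan mid lateral at lip [ 0.488  -0.2496  0.0528] back [ 0.4865 -0.3296  0.0512]
d [ 0.5 -0.7 -0.5] ypr [89.1  2.6 -0. ] org [ 0.4862 -0.2862  0.0537] res [-0.8, 0.3, 0.5, 0.1] g [ 0.4857 -0.357   0.1244]
pan mid lateral at lip [ 0.4869 -0.2463  0.0555] back [ 0.4856 -0.3262  0.0519]
bin centreline x at -0.2513 0.4870028194521092
bin centreline x at -0.331 0.4858792677865903
(270, 233, 66, 81)
bin [ 0.6288 -0.452   1.5567] 3827.000000078526
```

The pan is centred to within about 1 mm and level. I'll descend in steps with force checks.

>>> servo_tool:
  deltas:
    - {"tx": -1.5,"ty": 0,"tz": 2.6,"ax": 0,"ay": 0,"az": 0,"claw": 0}
    - {"tx": -3,"ty": 0,"tz": 5.2,"ax": 0,"ay": 0,"az": 0,"claw": 0}
    - {"tx": -4.5,"ty": 0,"tz": 7.8,"ax": 0,"ay": 0,"az": 0,"claw": 0}
    - {"tx": -6,"ty": 0,"tz": 10.4,"ax": 0,"ay": 0,"az": 0,"claw": 0}
    - {"tx": -6,"ty": 0,"tz": 10.4,"ax": 0,"ay": 0,"az": 0,"claw": 0}

```text
time_s: 18.77
tcp_pos: [0.4854, -0.3675, 0.0962]
ee_rot: [[-0.014, -1.0, -0.005], [-0.864, 0.015, -0.503], [0.503, -0.003, -0.864]]
wrist_force: [-0.2, -2.8, 5.0]
gripper_width: 0.182
gripper_force: 30.0
```

Run:
```python
from fp import *
from asc import asc
print(s["time_s"],s["wrist_force"].round(2),s["moment"].round(3))
cal=calibration("scene")
im=cv2.cvtColor(capture("scene"),cv2.COLOR_BGR2GRAY);asc(np.minimum(im,115),350,416,172,212)
q=np.array([.001,0,-.0005,np.radians(89.1),np.radians(1.5),0])
print(proj("scene",np.array([[40,-35,0],[40,35,0],[40,35,13],[40,-35,13],[-40,35,0],[-40,35,28]])/1e3@F(q).T+org(q)).round(1).tolist())
```

```text
18.7667 [-0.23 -2.77  4.97] [ 0.031  0.086 -0.149]
x0 350
172 @@@@@@@@@@@@@@@@@@@@@@@@@@@@@@@*=--------------:.                 
173 @@@@@@@@@@@@@@@@@@@@@@@@@@@@@@*=---------------:                  
174 @@@@@@@@@@@@@@@@@@@@@@@@@@@@@#=----------------.                  
175 @@@@@@@@@@@@@@@@@@@@@@@@@@@@@+----====---------..                 
176 @@@@@@@@@@@@@@@@@@@@@@@@@@@@*=---==++++===-----:.                 
177 @@@@@@@@@@@@@@@@@@@@@@@@@@@%+---=++*+++++====--::..              .
178 @@@@@@@@@@@@@@@@@@@@@@@@@@@*---=++***++++++++===-:..          .::-
179 @@@@@@@@@@@@@@@%%%@@@@@@@@#=--==+***++++++++++++==-:..   .:--==+*%
180 @@@@@@@@@@@@@%###%@@@@@@@%=--=+*****++++++++++++++==-:...-*#%%#%@@
181 @@@@@@@@@@@%######%%@@@@#+--=+*****+++++++++++++++++=--:-*@@@@@#%@
182 @@@@@@@@@@%#######%@@@@%+=-=+******+++++++++++++++++=---=#@@@@%#%@
183 @@@@@@@@@@########%@@@@%+--++*********++++++++++++*+=--:=#@@@%*#@@
184 @@@@@@@@@%#########%@@@*==++***##******++++*++*++**+--::=*%@%*+#@@
185 @@@@@@@@%#############*===+***#*###*****++++++*+***+--::-=+*+==#@@
186 @@@@@@@%#############*===+****#*####*#**++++
[... 1194 characters left out ...]
:::::::::::::-=++=--+++=*%@%*****+*
204 @@@@@@@*=:.........::------------:--:::::::-=++=:-=++=+*##********
205 @@@@@@*=:..........:----------------:-:--:-=+*+-::=+++************
206 @@@@@*=:.........::::------------------:--=+*+-..:=++#%#**********
207 @@@@#=-:........::-----------------------=+*+=:..:=+%@@@#*********
208 @@@@+--:.......:::--------------------===+++=:...:=#@@@@%#********
209 @@@*=--:::::...::---------------------=++++=-....:*@@@@@@%##*****#
210 @@%+=--:-:::::::---------------------=++++=-:...:=%@@@@@@@@@%##*#@
211 @%#*=-:::::---:----------------------=++==-:....-#@@@@@@@@@@@@@%%@
[[370.9, 191.6], [395.0, 199.6], [395.5, 195.5], [371.2, 187.5], [407.5, 184.5], [408.6, 175.8]]
```

Contact came at rim height, and the picture suggests the left (world +x) gap is the smaller. I'll lift, shift 3 mm to world −x, and retry.

>>> servo_tool:
  deltas:
    - {"tx": 4,"ty": 0,"tz": -7,"ax": 0,"ay": 0,"az": 0,"claw": 0}
    - {"tx": 6,"ty": 1.5,"tz": -10.4,"ax": 0,"ay": 0,"az": 0,"claw": 0}
    - {"tx": 6,"ty": 3,"tz": -10.4,"ax": 0,"ay": 0,"az": 0,"claw": 0}
    - {"tx": 6,"ty": 3,"tz": -10.4,"ax": 0,"ay": 0,"az": 0,"claw": 0}
    - {"tx": 6,"ty": 3,"tz": -10.4,"ax": 0,"ay": 0,"az": 0,"claw": 0}

```text
time_s: 19.23
tcp_pos: [0.4814, -0.3661, 0.1064]
ee_rot: [[-0.012, -1.0, -0.006], [-0.866, 0.013, -0.5], [0.5, -0.0, -0.866]]
wrist_force: [-0.5, 0.3, -1.2]
gripper_width: 0.18
gripper_force: 29.8
```

Run:
```python
from fp import *
from asc import asc
print(s["time_s"],s["wrist_force"].round(2),s["moment"].round(3),g.round(4))
im=cv2.cvtColor(capture("scene"),cv2.COLOR_BGR2GRAY);asc(np.minimum(im,115),352,416,166,206)
it=cv2.cvtColor(capture("top"),cv2.COLOR_BGR2GRAY);asc(it,410,492,234,276)
for q in([.001,0,-.0005,np.radians(89.1),np.radians(1.5),0],):
  print(proj("scene",np.array([[40,-35,0],[40,35,0],[40,35,13],[40,-35,13],[-40,35,0],[-40,35,28]])/1e3@F(q).T+org(q)).round(1).tolist())
  print("top",proj("top",np.array([[40,-35,0],[40,35,0],[-40,35,0],[-40,35,28],[-40,-35,28],[-46,0,84],[-126,0,84],[-126,0,64]])/1e3@F(q).T+org(q)).round(1).tolist())
print("bin top",proj("top",place(BIN[0],(.487,-.2515,1.5567))).round(1).tolist())
```

```text
19.2333 [-0.49  0.28 -1.21] [1.248 0.099 0.014] [ 0.4816 -0.3566  0.1228]
x0 352
166 @@@@@@@@@@@@@@@@@@@@@@@@@@@@@@@@@@*===+++===:.                  
167 @@@@@@@@@@@@@@@@@@@@@@@@@@@@@@@@@*=------==-.                   
168 @@@@@@@@@@@@@@@@@@@@@@@@@@@@@@@@#=---------:                    
169 @@@@@@@@@@@@@@@@@@@@@@@@@@@@@@@%=---------:.                    
170 @@@@@@@@@@@@@@@@@@@@@@@@@@@@@@#+----------:.                    
171 @@@@@@@@@@@@@@@@@@@@@@@@@@@@@%+-----------:.                    
172 @@@@@@@@@@@@@@@@@@@@@@@@@@@@@*=---===-----:.                    
173 @@@@@@@@@@@@@@@@@@@@@@@@@@@@#=---==+====--::                    
174 @@@@@@@@@@@@@@@@@@@@@@@@@@@%+---=+++++++==--.                   
175 @@@@@@@@@@@@@@@@@@@@@@@@@@@#=--==+*++++++++--:..           . .:-
176 @@@@@@@@@@@@@@@@@@@@@@@@@@%+-:-=+**++++++++++=-:...       :-=+*#
177 @@@@@@@@@@@@@@@@@@@@@@@@@@*=--=+****++++++++++==--:::....-*%@@@@
178 @@@@@@@@@@@@@@@@@@@@@@@@@#=--=++***++++++++++++++===--::-*@@@@@@
179 @@@@@@@@@@@@@@@@%@@@@@@@@+=-=++****+++++++++++++++++=---=#@@@@@@
180 @@@@@@@@@@@@%@%%#@@@@@@@#=-=+*****+++++++++++++++
[... 5100 characters left out ...]
..... .....:=*@@@@@@@@@@@@@@@@@@@@@@@@@@
273 #########+====+*#***##*-.....  .. . .. . . ......... .:*@@@@@@@@@@@@@@@@@@@@@@@@@@
274 %%%%%%%%%+====+#%%#%%%*-..   .  . .......  ..  .  ....-*@@@@@@@@@@@@@@@@@@@@@@@@@@
275 %%@%%%%%#+====+#%%%%%#+:.... .. .. ... . .  .......  .:*%@@@@@@@@@@@@@@@@@@@@@@@@@
[[372.2, 189.1], [396.5, 197.1], [397.0, 193.0], [372.5, 185.1], [409.0, 182.1], [410.1, 173.3]]
top [[409.1, 242.0], [409.6, 267.8], [439.5, 268.5], [442.4, 266.9], [441.5, 240.7], [450.4, 250.0], [481.9, 250.7], [479.1, 252.1]]
bin top [[440.3, 242.5], [441.2, 272.4], [442.6, 240.7], [443.6, 271.0], [443.2, 239.3], [444.3, 270.0], [373.7, 241.3], [373.8, 271.1], [375.6, 238.0], [375.8, 268.7]]
```

By the top view, the pan was about 3–4 mm too far to world +x, and the gap now reads about 3–4 mm. I'll descend again.

>>> servo_tool:
  deltas:
    - {"tx": -1.5,"ty": 0,"tz": 2.6,"ax": 0,"ay": 0,"az": 0,"claw": 0}
    - {"tx": -3,"ty": 0,"tz": 5.2,"ax": 0,"ay": 0,"az": 0,"claw": 0}
    - {"tx": -4.5,"ty": 0,"tz": 7.8,"ax": 0,"ay": 0,"az": 0,"claw": 0}
    - {"tx": -6,"ty": 0,"tz": 10.4,"ax": 0,"ay": 0,"az": 0,"claw": 0}
    - {"tx": -7,"ty": 0,"tz": 12,"ax": 0,"ay": 0,"az": 0,"claw": 0}

```text
time_s: 19.75
tcp_pos: [0.4816, -0.3662, 0.0923]
ee_rot: [[-0.012, -1.0, -0.007], [-0.866, 0.014, -0.5], [0.5, -0.0, -0.866]]
wrist_force: [-0.5, -0.3, -1.2]
gripper_width: 0.181
gripper_force: 29.8
```

Run:
```python
from fp import *
print(s["time_s"],s["wrist_force"].round(2),s["moment"].round(3),g.round(4))
```

```text
19.75 [-0.49 -0.32 -1.16] [ 1.247  0.06  -0.025] [ 0.4817 -0.3567  0.1088]
```

Clear of the rim, so I'll continue.

>>> servo_tool:
  deltas:
    - {"tx": -1.5,"ty": 0,"tz": 2.6,"ax": 0,"ay": 0,"az": 0,"claw": 0}
    - {"tx": -3.5,"ty": 0,"tz": 6,"ax": 0,"ay": 0,"az": 0,"claw": 0}
    - {"tx": -5.5,"ty": 0,"tz": 9.5,"ax": 0,"ay": 0,"az": 0,"claw": 0}
    - {"tx": -7.5,"ty": 0,"tz": 13,"ax": 0,"ay": 0,"az": 0,"claw": 0}
    - {"tx": -9,"ty": 0,"tz": 15.6,"ax": 0,"ay": 0,"az": 0,"claw": 0}
    - {"tx": -10,"ty": 0,"tz": 17.3,"ax": 0,"ay": 0,"az": 0,"claw": 0}
    - {"tx": -10.5,"ty": 0,"tz": 18.2,"ax": 0,"ay": 0,"az": 0,"claw": 0}

```text
time_s: 20.33
tcp_pos: [0.4817, -0.3663, 0.0716]
ee_rot: [[-0.012, -1.0, -0.006], [-0.866, 0.014, -0.5], [0.501, -0.001, -0.866]]
wrist_force: [-0.8, 0.1, -1.5]
gripper_width: 0.178
gripper_force: 29.8
```

Run:
```python
from fp import *
print(s["time_s"],s["wrist_force"].round(2),s["moment"].round(3),g.round(4))
```

```text
20.3333 [-0.83  0.06 -1.49] [1.171 0.17  0.023] [ 0.4819 -0.3568  0.0881]
```

>>> servo_tool:
  deltas:
    - {"tx": -1.5,"ty": 0,"tz": 2.6,"ax": 0,"ay": 0,"az": 0,"claw": 0}
    - {"tx": -3,"ty": 0,"tz": 5.2,"ax": 0,"ay": 0,"az": 0,"claw": 0}
    - {"tx": -3.5,"ty": 0,"tz": 6.1,"ax": 0,"ay": 0,"az": 0,"claw": 0}
    - {"tx": -3.5,"ty": 0,"tz": 6.1,"ax": 0,"ay": 0,"az": 0,"claw": 0}

```text
time_s: 20.67
tcp_pos: [0.4817, -0.3664, 0.0647]
ee_rot: [[-0.012, -1.0, -0.006], [-0.866, 0.014, -0.501], [0.501, -0.001, -0.866]]
wrist_force: [-0.4, 0.6, -1.0]
gripper_width: 0.179
gripper_force: 29.8
```

>>> servo_tool:
  deltas:
    - {"tx": -0.5,"ty": 0,"tz": 0.9,"ax": 0,"ay": 0,"az": 0,"claw": 0}
    - {"tx": -1,"ty": 0,"tz": 1.7,"ax": 0,"ay": 0,"az": 0,"claw": 0}
    - {"tx": -1,"ty": 0,"tz": 1.7,"ax": 0,"ay": 0,"az": 0,"claw": 0}

```text
time_s: 20.92
tcp_pos: [0.482, -0.3663, 0.063]
ee_rot: [[-0.012, -1.0, -0.006], [-0.866, 0.014, -0.501], [0.501, -0.001, -0.866]]
wrist_force: [-0.6, -0.3, -1.3]
gripper_width: 0.183
gripper_force: 29.8
```

>>> servo_tool:
  deltas:
    - {"tx": -0.5,"ty": 0,"tz": 0.9,"ax": 0,"ay": 0,"az": 0,"claw": 0}
    - {"tx": -1,"ty": 0,"tz": 1.7,"ax": 0,"ay": 0,"az": 0,"claw": 0}
    - {"tx": -1,"ty": 0,"tz": 1.7,"ax": 0,"ay": 0,"az": 0,"claw": 0}

```text
time_s: 21.17
tcp_pos: [0.4819, -0.3662, 0.0609]
ee_rot: [[-0.012, -1.0, -0.006], [-0.866, 0.014, -0.501], [0.501, -0.001, -0.866]]
wrist_force: [0.1, 0.2, -1.5]
gripper_width: 0.181
gripper_force: 29.8
```

>>> servo_tool:
  deltas:
    - {"tx": -0.5,"ty": 0,"tz": 0.9,"ax": 0,"ay": 0,"az": 0,"claw": 0}
    - {"tx": -0.75,"ty": 0,"tz": 1.3,"ax": 0,"ay": 0,"az": 0,"claw": 0}
    - {"tx": -0.75,"ty": 0,"tz": 1.3,"ax": 0,"ay": 0,"az": 0,"claw": 0}

```text
time_s: 21.42
tcp_pos: [0.4819, -0.3663, 0.0595]
ee_rot: [[-0.012, -1.0, -0.006], [-0.866, 0.014, -0.501], [0.501, -0.001, -0.866]]
wrist_force: [0.1, -0.5, -1.4]
gripper_width: 0.181
gripper_force: 29.8
```

>>> servo_tool:
  deltas:
    - {"tx": -0.5,"ty": 0,"tz": 0.9,"ax": 0,"ay": 0,"az": 0,"claw": 0}
    - {"tx": -0.75,"ty": 0,"tz": 1.3,"ax": 0,"ay": 0,"az": 0,"claw": 0}
    - {"tx": -0.75,"ty": 0,"tz": 1.3,"ax": 0,"ay": 0,"az": 0,"claw": 0}

```text
time_s: 21.67
tcp_pos: [0.4819, -0.3663, 0.058]
ee_rot: [[-0.012, -1.0, -0.006], [-0.866, 0.014, -0.501], [0.501, -0.001, -0.866]]
wrist_force: [-1.1, -0.4, -1.9]
gripper_width: 0.18
gripper_force: 29.8
```

>>> servo_tool:
  deltas:
    - {"tx": -0.5,"ty": 0,"tz": 0.9,"ax": 0,"ay": 0,"az": 0,"claw": 0}
    - {"tx": -1,"ty": 0,"tz": 1.7,"ax": 0,"ay": 0,"az": 0,"claw": 0}
    - {"tx": -1,"ty": 0,"tz": 1.7,"ax": 0,"ay": 0,"az": 0,"claw": 0}

```text
time_s: 21.92
tcp_pos: [0.4822, -0.3665, 0.0564]
ee_rot: [[-0.013, -1.0, -0.005], [-0.865, 0.014, -0.501], [0.501, -0.002, -0.865]]
wrist_force: [0.4, -0.8, -0.0]
gripper_width: 0.18
gripper_force: 29.8
```

>>> servo_tool:
  deltas:
    - {"tx": -0.5,"ty": 0,"tz": 0.9,"ax": 0,"ay": 0,"az": 0,"claw": 0}
    - {"tx": -1,"ty": 0,"tz": 1.7,"ax": 0,"ay": 0,"az": 0,"claw": 0}
    - {"tx": -1,"ty": 0,"tz": 1.7,"ax": 0,"ay": 0,"az": 0,"claw": 0}

```text
time_s: 22.17
tcp_pos: [0.4829, -0.3669, 0.0553]
ee_rot: [[-0.013, -1.0, -0.004], [-0.865, 0.014, -0.502], [0.502, -0.003, -0.865]]
wrist_force: [0.8, -0.4, 4.2]
gripper_width: 0.179
gripper_force: 29.9
```

Run:
```python
from fp import *
from asc import asc
print(s["time_s"],s["wrist_force"].round(2),s["moment"].round(3),g.round(4))
im=cv2.cvtColor(capture("scene"),cv2.COLOR_BGR2GRAY);asc(np.minimum(im,115),352,416,166,216)
q=[.001,0,-.0005,np.radians(89.1),np.radians(1.5),0]
print(proj("scene",np.array([[40,-35,0],[40,35,0],[40,35,13],[40,-35,13],[-40,35,0],[-40,35,28]])/1e3@F(q).T+org(q)).round(1).tolist())
```

```text
22.1667 [ 0.84 -0.39  4.21] [0.506 0.066 0.004] [ 0.483  -0.3573  0.0718]
x0 352
166 @@@@@@@@@@@@@@@@@@@@@@@@@@@@@@@@@@@@%@@@@@%-      .:-==+*#%@@@@@
167 @@@@@@@@@@@@@@@@@@@@@@@@@@@@@@@@@@@@@@@@@@@+       .--=+*#%%@@@@
168 @@@@@@@@@@@@@@@@@@@@@@@@@@@@@@@@@@@@@@@@@@@%.       :-==+*#%%@@@
169 @@@@@@@@@@@@@@@@@@@@@@@@@@@@@@@@@@@@@@@@@@@@-       .:-==+##%@@@
170 @@@@@@@@@@@@@@@@@@@@@@@@@@@@@@@@@@@@@@@@@@@@*-.  :--::--=+*#%%@@
171 @@@@@@@@@@@@@@@@@@@@@@@@@@@@@@@@@@@@@@@@@@@@@%=-=*%%=:--==+*#%%@
172 @@@@@@@@@@@@@@@@@@@@@@@@@@@@@@@@@@@@@@@@@@@@@@#+*@@@%=:-==++*#%@
173 @@@@@@@@@@@@@@@@@@@@@@@@@@@@@@@@#*@@@@@@@@@@@@%+#@@@@#=---=+*##@
174 @@@@@@@@@@@@@@@@@@@@@@@@@@@@@@@*-+@@@@@@@@@@@@#+%@@@@@%*+===+*#%
175 @@@@@@@@@@@@@@@@@@@@@@@@@@@@@@*-.=@@@@@@@@@@@@**@@@@@@@@%+===+##
176 @@@@@@@@@@@@@@@@@@@@@@@@@@@@@#-..=@@@@@@@@@@@@**@@@@@@@@@#+==+*#
177 @@@@@@@@@@@@@@@@@@@@@@@@@@@@%=.  -%@@@@@@@@@@#+#@@@@@@@@@%+===+*
178 @@@@@@@@@@@@@@@@@@@@@@@@@@@%=:   .=#%@@@@@@@@*+#@@@@%#%@@@#+==++
179 @@@@@@@@@@@@@@@@%%@@@@@@@@@+:    .--=+#%@@@@%++#@@%###%@@@@*+==+
180 @@@@@@@@@@@@@%####@@@@@@@@+-.   .:--:--=+*##*==*#
[... 1827 characters left out ...]
  .::::::--:::-::--==+++++====-.  .-+%@@@@%**++++++
208 @@*-... .     ..::-:::::::::::::---=====--:.   .=#@@@@@@#*++++++
209 @%=-::...    ...::::::::::::::::::-----::.     :*@@@@@@@%#**+***
210 @#=::::::::...::::::-:::::::::-:::::::::.     .=%@@@@@@@@@##***+
211 @#=:..::::::::::-::-::::-::-:::::::::::.      :*@@@@@@@@@@@@@%##
212 @#=.. .....:::--:::-::::::::::::::-:::.      :*@@@@@@@@@@@@@@@@@
213 #*=..    ....::::--:::::::::::::::::...     .+@@@@@@@@@@@@@@@@@@
214 #*=:.  .     ...:::-::::::::::::::::...    .=%@@@@@@@@@@@@@@@@@@
215 #*=:            ..::::::::::::::::::.     .=%@@@@@@@@@@@@@@@@@@@
[[370.8, 204.2], [394.6, 212.3], [395.0, 208.4], [371.1, 200.3], [406.8, 197.1], [407.9, 188.7]]
```

The pan is on the bin floor at about 4 N but still some 10° nose-up. I'll level it with a further tool tilt before releasing.

Run:
```python
from fp import *
for k,(th,dy,dz) in enumerate(((-33.5,.001,.002),(-37,.002,.004),(-41,.003,.006))):
    Rn=toolR(89.2,th);gg=np.array([.4825,g[1]+dy,g[2]+dz]);delta(gg+Rn[:,2]*.019,Rn)
```

```text
t [ 1.3  0.5 -2.3] a [-0.003  0.059 -0.001] | dist 3 deg 3.4
t [ 2.6  0.5 -4.6] a [-0.003  0.12  -0.001] | dist 5 deg 6.9
t [ 4.   0.5 -7. ] a [-0.003  0.19  -0.002] | dist 8 deg 10.9
```

>>> servo_tool:
  deltas:
    - {"tx": 1,"ty": 0,"tz": -2,"ax": 0,"ay": 0.059,"az": 0,"claw": 0}
    - {"tx": 2.6,"ty": 0,"tz": -4.6,"ax": 0,"ay": 0.12,"az": 0,"claw": 0}
    - {"tx": 4,"ty": 0,"tz": -7,"ax": 0,"ay": 0.19,"az": 0,"claw": 0}
    - {"tx": 4,"ty": 0,"tz": -7,"ax": 0,"ay": 0.19,"az": 0,"claw": 0}
    - {"tx": 4,"ty": 0,"tz": -7,"ax": 0,"ay": 0.19,"az": 0,"claw": 0}

```text
time_s: 22.63
tcp_pos: [0.4822, -0.3659, 0.0619]
ee_rot: [[-0.011, -1.0, -0.008], [-0.757, 0.014, -0.653], [0.653, -0.001, -0.757]]
wrist_force: [1.5, 0.3, 1.3]
gripper_width: 0.182
gripper_force: 30.0
```

Run:
```python
from fp import *
print(s["time_s"],s["wrist_force"].round(2),s["moment"].round(3),g.round(4))
im=capture("scene");q=[.001,0,0,np.radians(89.1),0,0]
m=trace("scoop","scene")[0]["mask"];ys,xs=np.nonzero(m);print(cv2.boundingRect(m.astype(np.uint8)))
i=np.argmax(ys-xs*.0);print("lowest",xs[ys==ys.max()].mean(),ys.max(),"left",xs.min(),ys[xs==xs.min()].mean())
z0=proj("scene",np.array([[40,-35,0],[40,35,0],[40,35,13],[40,-35,13]])/1e3@F(q).T+[.4855,-.288,.003]).round(1).tolist();print(z0)
```

```text
22.6333 [1.5  0.29 1.27] [ 1.428 -0.187  0.056] [ 0.4823 -0.3535  0.0763]
(372, 174, 36, 36)
lowest 389.0 209 left 372 200.5
[[370.3, 203.5], [394.1, 211.6], [394.5, 207.7], [370.5, 199.6]]
```

>>> servo_tool:
  deltas:
    - {"tx": 0,"ty": 0,"tz": 0,"ax": 0,"ay": 0,"az": 0,"claw": 30}
    - {"tx": 0,"ty": 0,"tz": 0,"ax": 0,"ay": 0,"az": 0,"claw": 50}
    - {"tx": 0,"ty": 0,"tz": 0,"ax": 0,"ay": 0,"az": 0,"claw": 60}
    - {"tx": 0,"ty": 0,"tz": 0,"ax": 0,"ay": 0,"az": 0,"claw": 60}
    - {"tx": 0,"ty": 0,"tz": -10,"ax": 0,"ay": 0,"az": 0,"claw": 60}
    - {"tx": 0,"ty": 0,"tz": -30,"ax": 0,"ay": 0,"az": 0,"claw": 60}
    - {"tx": 0,"ty": 0,"tz": -60,"ax": 0,"ay": 0,"az": 0,"claw": 60}
    - {"tx": 0,"ty": 0,"tz": -95,"ax": 0,"ay": 0,"az": 0,"claw": 60}
    - {"tx": 0,"ty": 0,"tz": -130,"ax": 0,"ay": -0.12,"az": 0,"claw": 60}
    - {"tx": 0,"ty": 0,"tz": -150,"ax": 0,"ay": -0.24,"az": 0,"claw": 60}
    - {"tx": 0,"ty": 0,"tz": -160,"ax": 0,"ay": -0.36,"az": 0,"claw": 60}
    - {"tx": 0,"ty": 0,"tz": -160,"ax": 0,"ay": -0.48,"az": 0,"claw": 60}

```text
time_s: 23.73
tcp_pos: [0.4842, -0.2589, 0.1849]
ee_rot: [[-0.012, -1.0, -0.001], [-0.94, 0.011, -0.341], [0.341, -0.003, -0.94]]
wrist_force: [-0.6, -2.3, 0.3]
gripper_width: 0.689
gripper_force: 0.0
```

Run:
```python
from fp import *
from asc import asc
print(s["time_s"],s["wrist_force"].round(2),s["tcp_pos"].round(4))
im=cv2.cvtColor(capture("scene"),cv2.COLOR_BGR2GRAY);asc(np.minimum(im,130),350,420,150,222)
t=trace("scoop","scene");print([(round(d["confidence"],2),cv2.boundingRect(d["mask"].astype(np.uint8))) for d in t])
```

```text
23.7333 [-0.6  -2.28  0.26] [ 0.4842 -0.2589  0.1849]
x0 350
150 ==-:..:+%@@@@@@@@@@@@@@@@@@@@@@@@@@@@@@@@@@@@@@@@*:  .=%@@@@@@@@@@@@@@
151 ==-...=#@@@@@@@@@@@@@@@@@@@@@@@@@@@@@@@@@@@@@@@@@*:  -#@@@@@%%@@@@@@@@
152 --:..:+%@@@@@@@@@@@@@@@@@@@@@@@@@@@@@@@@@@@@@@@@@#- .+@@@@%*==+%@@@@@@
153 ::...-#@@@@@@@@@@@@@@@@@@@@@@@@@@@@@@@@@@@@@@@@@@%=:=#@@@#=:..:+@@@@@@
154 ....:+%@@@@@@@@@@@@@@@@@@@@@@@@@@@@@@@@@@@@@@@@@@@%*#@@@%=.    =%@@@@@
155 ...:=#@@@@@@@@@@@@@@@@@@@@@@@@@@@@@@@@@@@@@@@@@@@@@@@@@@*:     =@@@@@@
156 ...-*@@@@@@@@@@@@@@@@@@@@@@@@@@@@@@@@@@@@@@@@@@@@@@@@@@#-.     +@@@@@@
157   :=%@@@@@@@@@@@@@@@@@@@@@@@@@@@@@@@@@@@@@@@@@@@@@@@@@#=.     :*@@@@@@
158 ..-*@@@@@@@@@@@@@@@@@@@@@@@@@@@@@@@@@@@@@@@@@@@@@@@@@#=.     .=%@@@@@@
159 .:=%@@@@@@@@@@@@@@@@@@@@@@@@@@@@@@@@@@@@@@@@@@@@@@@@%=.      :*@@@@@@@
160 .-*@@@@@@@@@@@@@@@@@@@@@@@@@@@@@@@@@@@@@@@@@@@@@@@@%+:      :+%@@@@@@@
161 :=%@@@@@@@@@@@@@@@@@@@@@@@@@@@@@@@@@@@@@@@@@@@@@@@%+:      :+%@@@@@@@@
162 =#@@@@@@@@@@@@@@@@@@@@@@@@@@@@@@@@@@@@@@@@@@@@@@@%+:      :+%@@@@@@@@@
163 %@@@@@@@@@@@@@@@@@@@@@@@@@@@@@@@@@@@@@@@@@@@@@@@%+:      .=%
[... 3688 characters left out ...]
3 ***+=:........::::::-:-:::::-=+*++=---==-... .::=+*%@@%%%@@@@@@@@@@@@@
214 ***+-:..... ....::::::::-----+***+=-===-:... .:==++******%@@@@@@@@@@@@
215 ***+=:.............:::::-====+***+=====-.....:-=++++++++*#@@@@@@@@@@@@
216 ***+=:............ ...::-====++++=====-:....:-==+=++++=++#@@@@@@@@@@@@
217 ***+-:........... ......:---===++====-:.....-==++++++=+++#@@@@@@@@@@@@
218 ***+-:...................:::--====+=-:....:-===+++++=+++*%@@@@@@@@@@@@
219 ***+-:... ...................::--===-.....:-=++=++++=++*#@@@@@@@@@@@@@
220 ***+=:.........................:::::... .:-=+++++++=+++*@@@@@@@@@@@@@@
221 ***+=::..................................-==++++++++=+*#@@@@@@@@@@@@@@
[(0.7, (372, 152, 42, 59))]
```

The scoop is back flat in the bin, as at the start. Next I'll refit the tray and move to its grip.

```bash
cat > tr.py <<'E'
from h import *
def refit(ns=("scene","top")):
    out=[]
    for n in ns:
        capture(n);t=trace("tray",n)
        if t:
            m=t[0]["mask"];p,f=fit(TRAY,{n:m},[.5177,.1135,1.864]);print(n,round(t[0]["confidence"],2),cv2.boundingRect(m.astype(np.uint8)),p.round(4),np.degrees(p[2]).round(2),round(f));out.append(p)
    return out
E
python3 - <<'E'
from tr import *
refit()
s=sense();print(s["time_s"])
R=toolR(106.8);p=(.5177,.1135,np.radians(106.8))
gp=place(np.array([[-.097,0,.030]]),p)[0];print(gp.round(4))
delta(gp+[0,0,.06-.019],R);delta(gp+[0,0,-.019],R)
E
```

```text
scene 0.84 (269, 232, 69, 83) [0.5177 0.1091 1.8648] 106.84 197
top 0.61 (243, 214, 59, 55) [0.5212 0.1175 1.8632] 106.75 767
24.0333
[0.5457 0.0206 0.03  ]
t [-304.8  -59.8    4.4] a [ 0.06  -0.352 -0.306] | dist 311 deg 27.0
t [-325.7  -60.1   60.6] a [ 0.06  -0.352 -0.306] | dist 337 deg 27.0
```

>>> servo_tool:
  deltas:
    - {"tx": -305,"ty": -60,"tz": 4.5,"ax": 0.06,"ay": -0.352,"az": -0.306,"claw": 60}
    - {"tx": -305,"ty": -60,"tz": 4.5,"ax": 0.06,"ay": -0.352,"az": -0.306,"claw": 60}
    - {"tx": -305,"ty": -60,"tz": 4.5,"ax": 0.06,"ay": -0.352,"az": -0.306,"claw": 60}
    - {"tx": -305,"ty": -60,"tz": 4.5,"ax": 0.06,"ay": -0.352,"az": -0.306,"claw": 60}
    - {"tx": -305,"ty": -60,"tz": 4.5,"ax": 0.06,"ay": -0.352,"az": -0.306,"claw": 60}
    - {"tx": -305,"ty": -60,"tz": 4.5,"ax": 0.06,"ay": -0.352,"az": -0.306,"claw": 60}
    - {"tx": -305,"ty": -60,"tz": 4.5,"ax": 0.06,"ay": -0.352,"az": -0.306,"claw": 60}
    - {"tx": -305,"ty": -60,"tz": 4.5,"ax": 0.06,"ay": -0.352,"az": -0.306,"claw": 60}
    - {"tx": -305,"ty": -60,"tz": 4.5,"ax": 0.06,"ay": -0.352,"az": -0.306,"claw": 60}
    - {"tx": -305,"ty": -60,"tz": 4.5,"ax": 0.06,"ay": -0.352,"az": -0.306,"claw": 60}
    - {"tx": -305,"ty": -60,"tz": 4.5,"ax": 0.06,"ay": -0.352,"az": -0.306,"claw": 60}

```text
time_s: 24.95
tcp_pos: [0.5468, 0.0204, 0.0723]
ee_rot: [[0.289, -0.957, 0.001], [-0.957, -0.289, 0.0], [0.0, -0.001, -1.0]]
wrist_force: [-0.3, -0.3, 0.2]
gripper_width: 0.691
gripper_force: 0.0
```

Run:
```python
from tr import *
from asc import asc
s=sense();print(s["time_s"],s["tcp_pos"].round(4))
gp=np.array([.5457,.0206,.03]);delta(gp+[0,0,-.019],toolR(106.8))
im=cv2.cvtColor(capture("scene"),cv2.COLOR_BGR2GRAY);asc(im,296,340,215,262)
print("tips y+-30",proj("scene",[s["tcp_pos"]+k*s["ee_rot"][:,1] for k in(-.03,.03)]).round(1).tolist(),"bar top ends",proj("scene",place(np.array([[-160,0,40],[-85,0,40],[-97,-8,40],[-97,8,40]])/1e3,(.5177,.1135,np.radians(106.8)))).round(1).tolist())
```

```text
24.95 [0.5468 0.0204 0.0723]
t [-0.5  1.1 61.3] a [-0.001 -0.    -0.   ] | dist 61 deg 0.1
x0 296
215 .:-+*###%%%%%@@@@@@@@@@@@@@@%+:             
216 .::-====++**###%%%%%@@@@@@@@#=:             
217 ....::::---===++++**###%%%%#+-..          .:
218   ..:-----::::::---===++*##*=:. . . .   ..-=
219    .-++*+++==----:::::--=+==:.    ..   ..-=*
220    .=#%%%%##***+++==-------:.          .:-=*
221    :=#@@@@@@@%%%%%##***++==-.          .::-=
222    :+%@@@@@@@@@@@@@@%%%%##*=:          .::::
223    :+%@@@@@@@@@@@@@@@@@@@@%*-          .:-:-
224    :*%@@@@@@@@@@@@@@@@@@@@%*-.          :=++
225    :+%@@@@@@@@@@@@@@@@@@@@@#=.         .-*%%
226    :+#@@@@@@@@@@@@@@@@@@@@@#=.     .::.:+#@@
227    .+#@@@@@@@@@@@@@@@@@@@@@%+:    :=++++#%@@
228    .=#@@@@@@@@@@@@@@@@@@@@@%+:   .=#%%%%%@@@
229    .=#@@@@@@@@@@@@@@@@@@@@@%+:   :*%@@@@@@@@
230    .=#@@@@@@@@@@@@@@@@@@@@@%+:   -#@@@@@@@@@
231    .=#@@@@@@@@@@@@@@%%#%%@@%+:   =#@@@@@@@@@
232 .  .=#@@@@@@@@@@@@@%*+=+*#%%+:  .=#@@@@@@@@@
233 .  .=#@@@@@@@@@@@@@#=:.:-+##+:  .=#@@@@@@@@@
234 .  :+%@@@@@@@@@@@@%*-.  .-*#+:  .=#@@@@@@@@@
235 .  -*%@@@@@@@@@@@@
[... 722 characters left out ...]
========-:.     .:+#%@%%%@%%@@@%%%%%%@%
251 =============-:      .-+#%%%%%%%%%%%%@%%%%@%
252 +++==========-:....  .=+############%%%%%%%%
253 ++++++++++=====----:::-+++**+++++++**###%%%%
254 ++++++++*++++++++++=--===++=========+++**###
255 ======+++++++*****++++++++==============++++
256 ============++++++++++***+++++==============
257 -====--=======+====++++++++++++=============
258 =-=-======================++++====++++======
259 =-====-=-==---==--=---=================++===
260 =-==--===---=---=---==-=--====--========+===
261 ===-====-==----=-==-=-====-====-------=++===
tips y+-30 [[299.5, 236.6], [324.6, 240.2]] bar top ends [[318.2, 232.0], [311.3, 252.2], [309.2, 248.4], [315.8, 249.3]]
```

>>> servo_tool:
  deltas:
    - {"tx": 0,"ty": 2,"tz": 25,"ax": 0,"ay": 0,"az": 0,"claw": 60}
    - {"tx": 0,"ty": 2,"tz": 50,"ax": 0,"ay": 0,"az": 0,"claw": 60}
    - {"tx": 0,"ty": 2,"tz": 60,"ax": 0,"ay": 0,"az": 0,"claw": 60}
    - {"tx": 0,"ty": 2,"tz": 60,"ax": 0,"ay": 0,"az": 0,"claw": 40}
    - {"tx": 0,"ty": 2,"tz": 60,"ax": 0,"ay": 0,"az": 0,"claw": 28}
    - {"tx": 0,"ty": 2,"tz": 60,"ax": 0,"ay": 0,"az": 0,"claw": 20}
    - {"tx": 0,"ty": 2,"tz": 60,"ax": 0,"ay": 0,"az": 0,"claw": 14}
    - {"tx": 0,"ty": 2,"tz": 60,"ax": 0,"ay": 0,"az": 0,"claw": 6}
    - {"tx": 0,"ty": 2,"tz": 60,"ax": 0,"ay": 0,"az": 0,"claw": 0}
    - {"tx": 0,"ty": 2,"tz": 60,"ax": 0,"ay": 0,"az": 0,"claw": 0}
    - {"tx": 0,"ty": 2,"tz": 60,"ax": 0,"ay": 0,"az": 0,"claw": 0}
    - {"tx": 0,"ty": 2,"tz": 60,"ax": 0,"ay": 0,"az": 0,"claw": 0}

```text
time_s: 26.0
tcp_pos: [0.5459, 0.0209, 0.0135]
ee_rot: [[0.289, -0.957, 0.003], [-0.957, -0.289, 0.002], [-0.001, -0.004, -1.0]]
wrist_force: [-0.9, -0.3, 3.2]
gripper_width: 0.174
gripper_force: 29.9
```

>>> servo_tool:
  deltas:
    - {"tx": 0,"ty": 0,"tz": 0,"ax": 0,"ay": 0,"az": 0,"claw": 0}
    - {"tx": 0,"ty": 0,"tz": 0,"ax": 0,"ay": 0,"az": 0,"claw": 0}
    - {"tx": 0,"ty": 0,"tz": 0,"ax": 0,"ay": 0,"az": 0,"claw": 0}

```text
time_s: 26.25
tcp_pos: [0.5459, 0.021, 0.0134]
ee_rot: [[0.289, -0.957, 0.003], [-0.957, -0.289, 0.002], [-0.001, -0.004, -1.0]]
wrist_force: [-2.1, 0.0, 5.2]
gripper_width: 0.177
gripper_force: 29.9
```

>>> servo_tool:
  deltas:
    - {"tx": 0,"ty": 0,"tz": -1,"ax": 0,"ay": 0,"az": 0,"claw": 0}
    - {"tx": 0,"ty": 0,"tz": -3,"ax": 0,"ay": 0,"az": 0,"claw": 0}
    - {"tx": 0,"ty": 0,"tz": -6,"ax": 0,"ay": 0,"az": 0,"claw": 0}
    - {"tx": 0,"ty": 0,"tz": -10,"ax": 0,"ay": 0,"az": 0,"claw": 0}
    - {"tx": 0,"ty": 0,"tz": -15,"ax": 0,"ay": 0,"az": 0,"claw": 0}
    - {"tx": 0,"ty": 0,"tz": -20,"ax": 0,"ay": 0,"az": 0,"claw": 0}
    - {"tx": 0,"ty": 0,"tz": -25,"ax": 0,"ay": 0,"az": 0,"claw": 0}
    - {"tx": 0,"ty": 0,"tz": -28,"ax": 0,"ay": 0,"az": 0,"claw": 0}
    - {"tx": 0,"ty": 0,"tz": -30,"ax": 0,"ay": 0,"az": 0,"claw": 0}
    - {"tx": 0,"ty": 0,"tz": -30,"ax": 0,"ay": 0,"az": 0,"claw": 0}

```text
time_s: 27.08
tcp_pos: [0.5464, 0.0211, 0.0438]
ee_rot: [[0.289, -0.957, 0.005], [-0.957, -0.289, 0.002], [-0.001, -0.006, -1.0]]
wrist_force: [0.6, -0.2, -2.8]
gripper_width: 0.184
gripper_force: 30.0
```

```bash
cat > ft.py <<'E'
from h import *
s=sense();R=np.array(s["ee_rot"]);g=s["tcp_pos"]-R[:,2]*.019;F0=R@np.diag([-1,1,-1.])
print(s["time_s"],"g",g.round(4),"f",s["wrist_force"].round(2),"m",s["moment"].round(2),"w",round(s["gripper_width"]*87,1))
# q: gx (grasp x in tray), extra pitch nose-down (rad), roll, yaw relative to tool
def world(q,P): return (P-[q[0],0,.030])@(F0@Ro.from_euler("zyx",[q[3],q[1],q[2]]).as_matrix()).T+g
LIP=[np.array([(-75,-60,0),(75,-60,0),(75,24,0),(39,60,0),(-75,60,0),(-75,-60,36),(75,-60,36),(75,24,36),(39,60,36),(-75,60,36)])/1e3]
def fitt(ns=("scene",)):
    for n in ns:
        capture(n);t=trace("tray",n)
        if not t: print(n,"none");continue
        m=t[0]["mask"];q0=np.array([-.097,0,0,0])
        sd=np.array([.004,.08,.02,.02])
        f=lambda q:np.abs(sil(n,[world(q,LIP[0])],[0,0,0])-m).sum()+3*(((q-q0)/sd)**2*[1,0,1,1]).sum()
        r=min((minimize(f,q0+[0,k,0,0],method="Nelder-Mead",options=dict(initial_simplex=q0+[0,k,0,0]+np.vstack([np.zeros(4),np.diag(sd)]),xatol=1e-4,fatol=.05,maxiter=500)) for k in(0,.25)),key=lambda r:r.fun)
        q=r.x;Fr=F0@Ro.from_euler("zyx",[q[3],q[1],q[2]]).as_matrix()
        print(n,round(t[0]["confidence"],2),int(m.sum()),"fun",round(r.fun),"gx",q[0].round(4),"nose-down,roll,yaw deg",np.degrees(q[1:]).round(1),"tray tilt",np.degrees(np.arccos(Fr[2,2])).round(1),"downhill in tray frame deg",np.degrees(np.arctan2(*(-Fr[2,[1,0]]))).round(0),"corner",world(q,np.array([[.055,.04,.003]]))[0].round(3))
E
python3 -c "
from ft import *
fitt(('scene','top'))"
```

```text
27.0833 g [0.5463 0.021  0.0628] f [ 0.61 -0.15 -2.75] m [-0.24 -0.01  0.  ] w 16.1
scene 0.55 3516 fun 231 gx -0.0935 nose-down,roll,yaw deg [11.2 -0.4 -0.7] tray tilt 11.2 downhill in tray frame deg 5.0 corner [0.47  0.145 0.007]
top 0.88 1186 fun 940 gx -0.1192 nose-down,roll,yaw deg [49.   0.5  1.3] tray tilt 48.9 downhill in tray frame deg -2.0 corner [ 0.477  0.098 -0.085]
```

The tray sits about 11° nose-down in the grip. The balls lie against the +x wall, so that is harmless. I'll lift further and see whether it holds.

>>> servo_tool:
  deltas:
    - {"tx": 0,"ty": 0,"tz": -4,"ax": 0,"ay": 0,"az": 0,"claw": 0}
    - {"tx": 0,"ty": 0,"tz": -10,"ax": 0,"ay": 0,"az": 0,"claw": 0}
    - {"tx": 0,"ty": 0,"tz": -18,"ax": 0,"ay": 0,"az": 0,"claw": 0}
    - {"tx": 0,"ty": 0,"tz": -28,"ax": 0,"ay": 0,"az": 0,"claw": 0}
    - {"tx": 0,"ty": 0,"tz": -38,"ax": 0,"ay": 0,"az": 0,"claw": 0}
    - {"tx": 0,"ty": 0,"tz": -48,"ax": 0,"ay": 0,"az": 0,"claw": 0}
    - {"tx": 0,"ty": 0,"tz": -56,"ax": 0,"ay": 0,"az": 0,"claw": 0}
    - {"tx": 0,"ty": 0,"tz": -62,"ax": 0,"ay": 0,"az": 0,"claw": 0}
    - {"tx": 0,"ty": 0,"tz": -65,"ax": 0,"ay": 0,"az": 0,"claw": 0}
    - {"tx": 0,"ty": 0,"tz": -65,"ax": 0,"ay": 0,"az": 0,"claw": 0}

```text
time_s: 28.12
tcp_pos: [0.5462, 0.021, 0.109]
ee_rot: [[0.289, -0.957, 0.006], [-0.957, -0.289, 0.003], [-0.001, -0.006, -1.0]]
wrist_force: [0.3, -0.1, -3.7]
gripper_width: 0.18
gripper_force: 30.0
```

```bash
python3 -c "
from ft import *
fitt(('scene',))
from asc import asc
im=cv2.cvtColor(capture('scene'),cv2.COLOR_BGR2GRAY);asc(im,258,345,205,315)"
```

```text
28.1167 g [0.5461 0.0209 0.128 ] f [ 0.33 -0.06 -3.74] m [-0.34  0.02  0.02] w 15.7
scene 0.63 3881 fun 377 gx -0.0963 nose-down,roll,yaw deg [21.3  0.1 -0.1] tray tilt 21.2 downhill in tray frame deg 1.0 corner [0.47  0.135 0.048]
x0 258
205 %%%%%%%%%%%#=: .=*#%%#####**#**+-.           .....:::::.            .::-+#########+==-:
206 %%%%%%%%%%%#+-:-+#%%%##########*=.              .....:..            .:-=+**########**+=
207 %%%%%%%%%%%%*+++*#%%%##########*=:                 .::.             .:--==++++********+
208 %%%%%%%%%%%%#####%%%%#**########+-::....           :--.             .::----=======++++=
209 %%%%%%%%%%%%%%%%%%%%#*+*########*+====--::..       :=-.              :::::-:-::-------:
210 %%%%%%%%%%%%%%%%%%%##*+*###########****++==:.      :=-.              :-====----::::....
211 %%%%%%%%%%%%%%%%%%##*++*#################*+=:      :-:.             .-+****+++====--::.
212 %%%%%%%%%%%%%%%%%##*++*########%##########*+:      .::          ....:=*#######****++==-
213 %%%%%%%%%%%%%%%%##*+++*####################+-.     ...         .----=+##############**=
214 %%%%%%%%%%%%%###**+++*#######
[... 8558 characters left out ...]
==================-----------=====----------------------
308 %%%%#%##*==============================================----=======---------------------
309 %#%#%###*===========================================================-------------------
310 #%%##%##+============================================================------------------
311 %##%###*+==============================================================----------------
312 %#%%###*+================================================================--------------
313 ##%#%#*+=====================================================================----------
314 %%%%%#*+==========================================================================-----
```

The tray settled about 21° nose-down, hanging clear with the balls at the front wall. Now I'll work out the tool orientation that gives 25° towards the cut corner, allowing for that slip.

```bash
cat > tgt.py <<'E'
from ft import *
def target(slip,tilt=25,z=.17,dirdeg=45,fr=1):
    d=np.radians(dirdeg);k=np.radians(tilt)*np.array([-np.sin(d),np.cos(d),0])
    Ft=Ro.from_euler("z",106.8,degrees=True).as_matrix()@Ro.from_rotvec(k).as_matrix()
    Rt=Ft@Ro.from_euler("y",-slip,degrees=True).as_matrix()@np.diag([-1,1,-1.])
    gg=np.array([.5461,.021,z]);delta(gg+Rt[:,2]*.019,Rt)
E
python3 -c "
from tgt import *
fitt()
target(21.3)"
```

```text
28.2667 g [0.5453 0.0207 0.1266] f [-0.56 -0.8  -3.05] m [-0.29  0.04  0.01] w 15.5
scene 0.68 3659 fun 364 gx -0.0953 nose-down,roll,yaw deg [22.9  0.8 -0.7] tray tilt 22.9 downhill in tray frame deg -1.0 corner [0.471 0.132 0.044]
t [ -1.4  -6.5 -44.4] a [ 0.299 -0.06  -0.057] | dist 45 deg 17.8
```

>>> servo_tool:
  deltas:
    - {"tx": 0,"ty": -0.3,"tz": -2,"ax": 0.015,"ay": -0.003,"az": -0.003,"claw": 0}
    - {"tx": 0,"ty": -0.8,"tz": -5,"ax": 0.035,"ay": -0.007,"az": -0.007,"claw": 0}
    - {"tx": 0,"ty": -1.3,"tz": -9,"ax": 0.06,"ay": -0.012,"az": -0.012,"claw": 0}
    - {"tx": -0.3,"ty": -2,"tz": -14,"ax": 0.09,"ay": -0.018,"az": -0.017,"claw": 0}
    - {"tx": -0.5,"ty": -2.7,"tz": -19,"ax": 0.125,"ay": -0.025,"az": -0.024,"claw": 0}
    - {"tx": -0.7,"ty": -3.5,"tz": -24,"ax": 0.16,"ay": -0.032,"az": -0.031,"claw": 0}
    - {"tx": -0.9,"ty": -4.3,"tz": -29,"ax": 0.195,"ay": -0.039,"az": -0.037,"claw": 0}
    - {"tx": -1,"ty": -5,"tz": -34,"ax": 0.23,"ay": -0.046,"az": -0.044,"claw": 0}
    - {"tx": -1.2,"ty": -5.7,"tz": -38,"ax": 0.26,"ay": -0.052,"az": -0.05,"claw": 0}
    - {"tx": -1.3,"ty": -6.2,"tz": -42,"ax": 0.282,"ay": -0.057,"az": -0.054,"claw": 0}
    - {"tx": -1.4,"ty": -6.5,"tz": -44,"ax": 0.295,"ay": -0.06,"az": -0.057,"claw": 0}
    - {"tx": -1.4,"ty": -6.5,"tz": -44,"ax": 0.299,"ay": -0.06,"az": -0.057,"claw": 0}

```text
time_s: 29.37
tcp_pos: [0.5515, 0.0238, 0.153]
ee_rot: [[0.35, -0.898, 0.266], [-0.935, -0.319, 0.152], [-0.051, -0.302, -0.952]]
wrist_force: [-0.1, -0.9, -3.3]
gripper_width: 0.182
gripper_force: 30.0
```

>>> servo_tool:
  deltas:
    - {"tx": 0,"ty": 0,"tz": 0,"ax": 0,"ay": 0,"az": 0,"claw": 0}
    - {"tx": 0,"ty": 0,"tz": 0,"ax": 0,"ay": 0,"az": 0,"claw": 0}
    - {"tx": 0,"ty": 0,"tz": 0,"ax": 0,"ay": 0,"az": 0,"claw": 0}
    - {"tx": 0,"ty": 0,"tz": 0,"ax": 0,"ay": 0,"az": 0,"claw": 0}
    - {"tx": 0,"ty": 0,"tz": 0,"ax": 0,"ay": 0,"az": 0,"claw": 0}
    - {"tx": 0,"ty": 0,"tz": 0,"ax": 0,"ay": 0,"az": 0,"claw": 0}

```text
time_s: 29.87
tcp_pos: [0.5515, 0.024, 0.1519]
ee_rot: [[0.35, -0.899, 0.264], [-0.935, -0.32, 0.151], [-0.051, -0.3, -0.953]]
wrist_force: [0.3, 0.1, -2.0]
gripper_width: 0.181
gripper_force: 30.0
```

```bash
python3 -c "
from tgt import *
fitt();fitt()
target(22)
from asc import asc
im=cv2.cvtColor(capture('scene'),cv2.COLOR_BGR2GRAY);asc(im,252,340,205,300)"
```

```text
29.8667 g [0.5465 0.0212 0.17  ] f [ 0.28  0.09 -2.02] m [-0.71  0.82  0.  ] w 15.8
scene 0.9 4089 fun 494 gx -0.0981 nose-down,roll,yaw deg [21.  -0.9  0.1] tray tilt 25.4 downhill in tray frame deg 47.0 corner [0.486 0.146 0.088]
scene 0.83 4073 fun 488 gx -0.0961 nose-down,roll,yaw deg [21.8 -1.   0.6] tray tilt 26.0 downhill in tray frame deg 46.0 corner [0.487 0.142 0.087]
t [-0.2  0.5  0.1] a [-0.001 -0.012 -0.   ] | dist 1 deg 0.7
x0 252
205 %%%%#%%#%%%#%#%%%%%#%#%%%###**+-:...::-=+****#####*=.                 -+*###############
206 %%%%#%%%%%%#%%%%%%%%#%%%%%##*+=-.   ...:=++++*****+-                 :+*################
207 #%%%%%%%%%%%%%%%%%%%%%%%####*++-.      .:---=+*++*+:                :=**######*#########
208 %#%%%%%%%%%%%#%%%#%%#%%%%##****-.        ...:==-===.               .=*##################
209 #%%%%%%%%%%%%%#%%%%##%#%###**#*-.           ..:::--:   ....        -+*##################
210 %%%#%%%%%%%%%%%%#%%%%%%###*+*#*-.               .......:::...     :+**##################
211 %%%#%%%%%%%%%%%%%%%%%%###*++*#+:.                  ...::::::.     =*####################

[... 7483 characters left out ...]
.............. ................................:-
293 ###########*=-:::::::::::...... .........................................  ...........:-
294 ##########*+=:::::::::::.................................... .........................:-
295 ##########*+-:::::::::::.............................................  ..............::=
296 ##########*=-:::::::::::............................................................:::=
297 #########*+=:::::::::::::............................... ............ ...........:..:::-
298 ########**=-:::::::::::::.:.......................... ..........................::::::::
299 ########*=-:::::::::::::::::.................................... ................:::::.:
```

Fit: tilt 25–26°, downhill 46–47°, and the slip is stable. I'll check the balls with a high-range contrast patch.

```bash
python3 -c "
from ft import *
im=capture('scene');g8=im.min(2).astype(float)
q=[-.097,np.radians(21.5),-.016,0]
pr=lambda P:proj('scene',world(q,np.array(P)/1e3)).round(1).tolist()
print('corner',pr([[55,40,3]]),'chamfer ends',pr([[72,23,3],[38,57,3]]),'+x wall other end',pr([[72,-57,3]]),'back',pr([[-72,57,3]]))
x0,x1,y0,y1=268,318,236,280
c=cv2.resize(g8[y0:y1,x0:x1],None,fx=2,fy=1,interpolation=cv2.INTER_CUBIC);print(np.percentile(c,[50,80,95,99]))
ch=' .:-=+*#%@'
for k,r in enumerate(c): print(y0+k,''.join(ch[int(np.clip((v-165)/(np.percentile(c,99)-165)*9.9,0,9))] for v in r))
"
```

```text
30.1167 g [0.5465 0.0211 0.1702] f [ 0.51  0.05 -2.58] m [-0.72  0.85  0.02] w 15.5
corner [[307.4, 274.8]] chamfer ends [[297.8, 279.0], [316.9, 270.7]] +x wall other end [[262.3, 266.3]] back [[329.6, 228.9]]
[166.20898438 184.140625   186.79375    188.65234375]
236                        .::--==++##%%#%%%%%%%%%%%##%%####***#########################****#*=:        
237                        ::--===+*#%%%#%%%%#%%%##%%%%%%%%#%%########***#*#%%#############**=:         
238       ..             .:----==+**######%%%%%%%#%%%#####%%%%%%%%%%%#%###%%#***############*-          
239                      :---==++**#%%######**######%%#######%%%%########%%%#####***##****#*+:          
240                    :--====+*##%%%%%%%%%###%##***#%%#########*#%%%#%######%%####*****##*+-           
241                   .==+++++*##%@@%%@@%%%###%%#*##**##******####%%###%%###%%#########***+-            
242                   :===+++*%@@@@@@@@%%%@%%#%%%%######*****#**########################*+=             
243                   :-=++**#%%%@@@@@@@@@@@%%%%%%%%######**##***###***#################*+-         
[... 2983 characters left out ...]
                                                                  
273                                                                                                     
274                                                                                                     
275                                                                                                     
276                                                                                                     
277                                                                                                     
278                                                                                                     
279
```

```bash
python3 -c "
from ft import *
im=capture('scene');g8=im.min(2).astype(float)
q=[-.097,np.radians(21.5),-.016,0]
x0,x1,y0,y1=266,322,256,286
c=cv2.resize(g8[y0:y1,x0:x1],None,fx=2,fy=1,interpolation=cv2.INTER_CUBIC)
ch=' .:-=+*#%@'
for k,r in enumerate(c): print(y0+k,''.join(ch[int(np.clip((v-75)/(135-75)*9.9,0,9))] for v in r))
m=trace('ball_1','scene');print([(round(d['confidence'],2),cv2.boundingRect(d['mask'].astype(np.uint8))) for d in m])
T=np.array(calibration('scene')['cam_to_world'])
Fr=F0@Ro.from_euler('zyx',[q[3],q[1],q[2]]).as_matrix()
for d in recognise('ball_1','scene'):
    w=(T@np.r_[d['xyz'],1])[:3];print(round(d['confidence'],2),((Fr.T@(w-g)+[q[0],0,.03])*1e3).round(0),proj('scene',[w]).round(1))
for P in [(63,-31,12),(63,-13,12),(63,5,12),(63,19,12),(50,32,12),(36,46,12),(50,14,12)]: print(P,proj('scene',world(q,np.array([P])/1e3)).round(1))
"
```

```text
30.1667 g [0.5465 0.0211 0.1702] f [ 0.21  0.21 -2.35] m [-0.74  0.81 -0.05] w 15.5
256 @@@**+++#@@@@@@@@@@@@@@@@@@@@@@@@@@@@@@@@@@@@@@@@@@@@@@@@@@@@@@@@@@@@@@@@@@@@@@@@##**+++++++++**+++++******+++==
257 @@#++=+*%@@@@@@@@@@@@@@@@@@@@@@@@@@@@@@@@@@@@@@@@@@@@@@@@@@@@@@@@@@@@@@@@@@@@@@@@%#**+++++++**********++**++++=-
258 %#+===*%@@@@@@@@@@@@@@@@@@@@@@@@@@@@@@@@@@@@@@@@@@@@@@@@@@@@@@@@@@@@@@@@@@@@@@@@@%#**+++++++++++**++******+++==-
259 #*+==+*@@@@@@@@@@@@@@@@@@@@@@@@@@@@@@@@@@@@@@@@@@@@@@@@@@@@@@@@@@@@@@@@@@@@@@@@@%#*++++++++++++++++***+++++++==-
260 #*+++*%@@@@@@@@@@@@@@@@@@@@@@@@@@@@@@@@@@@@@@@@@@@@@@@@@@@@@@@@@@@@@@@@@@@@@@@@%#*++++++++++++**++++++++++++==--
261 %#**#%@@@@@@@@@@@@@@@@@@@@@@@@@@@@@@@@@@@@@@@@@@@@@@@@@@@@@@@@@@@@@@@@@@@@@@@@@%#*++++**+++++++++++++++++++==---
262 @@@@@@@@@@@@@@@@@@@@@@@@@@@@@@@@@@@@@@@@@@@@@@@@@@@@@@@@@@@@@@@@@@@@@@@@@@@@@@@#*++++++++++++++++++++++++++=====
263 @@@@@@@@@@@@@@@@@@@@@@@@@@@@@@@@@@@@@@@@@@@@@@@@@@@@@@@@@@@@@@@@@@@@@@@@@@@@@@%*******++**++***++++++++++++=--==
264 %%@@@@@@@@@@@@@@@@@@@@@@@@@@@@@@@@@@@@@@@@@@@@@@@@@@@@@@@@@@@@@@@@@@@@@@@@@@
[... 2041 characters left out ...]
=----------------------:::::...............................:......::.................................
283 @@@@@@#*+==-----------------------::::................................................::........................
284 @@@@@#*+=-----------=------------::::........::................................:................................
285 @@@@%*+==------------------------::.......::............::......................................................
[]
0.71 [-265.  174. -128.] [[377.1 206.3]]
(63, -31, 12) [[275.9 265.1]]
(63, -13, 12) [[283.9 268. ]]
(63, 5, 12) [[291.9 270.8]]
(63, 19, 12) [[298.1 273.1]]
(50, 32, 12) [[305.5 269.9]]
(36, 46, 12) [[313.3 266.5]]
(50, 14, 12) [[297.5 267. ]]
```

The picture fits a contiguous chain: two balls on the cut edge and three stretching back along the +x wall. I'll rock the downhill direction briefly towards +y so the chain packs more centrally round the corner, then return.

```bash
python3 -c "
from tgt import *
target(21.5,25,.17,45);target(21.5,25,.17,60);target(21.5,26,.17,78)"
```

```text
30.3167 g [0.5464 0.0211 0.1703] f [ 0.38 -0.13 -3.34] m [-0.7   0.86 -0.03] w 15.6
t [-0.1  0.4  0.2] a [-0.002 -0.003 -0.   ] | dist 0 deg 0.2
t [-1.7 -0.9  0. ] a [ 0.07  -0.091 -0.002] | dist 2 deg 6.6
t [-4.  -2.2 -0.5] a [ 0.141 -0.211  0.001] | dist 5 deg 14.5
```

>>> servo_tool:
  deltas:
    - {"tx": -0.8,"ty": -0.4,"tz": 0,"ax": 0.035,"ay": -0.045,"az": 0,"claw": 0}
    - {"tx": -1.7,"ty": -0.9,"tz": 0,"ax": 0.07,"ay": -0.091,"az": 0,"claw": 0}
    - {"tx": -2.8,"ty": -1.5,"tz": -0.2,"ax": 0.106,"ay": -0.15,"az": 0,"claw": 0}
    - {"tx": -3.6,"ty": -2,"tz": -0.4,"ax": 0.13,"ay": -0.19,"az": 0,"claw": 0}
    - {"tx": -4,"ty": -2.2,"tz": -0.5,"ax": 0.141,"ay": -0.211,"az": 0,"claw": 0}
    - {"tx": -4,"ty": -2.2,"tz": -0.5,"ax": 0.141,"ay": -0.211,"az": 0,"claw": 0}
    - {"tx": -4,"ty": -2.2,"tz": -0.5,"ax": 0.141,"ay": -0.211,"az": 0,"claw": 0}
    - {"tx": -4,"ty": -2.2,"tz": -0.5,"ax": 0.141,"ay": -0.211,"az": 0,"claw": 0}

```text
time_s: 30.98
tcp_pos: [0.5518, 0.0283, 0.1534]
ee_rot: [[0.411, -0.858, 0.308], [-0.879, -0.282, 0.385], [-0.244, -0.429, -0.87]]
wrist_force: [-0.0, 0.5, -3.2]
gripper_width: 0.178
gripper_force: 30.0
```

```bash
cat > look.py <<'E'
from ft import *
def look(q=(-.097,np.radians(21.5),-.016,0)):
    im=capture('scene');g8=im.min(2).astype(float);q=list(q)
    cs=proj('scene',world(q,np.array([[72,-57,3],[72,23,3],[38,57,3],[-40,57,3],[55,40,3]])/1e3));print(cs.round(1).tolist())
    x0,x1=int(cs[0,0])+2,int(cs[3,0])+6;y0,y1=int(cs[1,1])-28,int(cs[1,1])+6
    ch=' .:-=+*#%@';c=cv2.resize(g8[y0:y1,x0:x1],None,fx=2,fy=1,interpolation=cv2.INTER_CUBIC);print('x0',x0)
    def f(v): return (v-70)/65*5 if v<135 else 5+(v-150)/38*4.9
    for k,r in enumerate(c): print(y0+k,''.join(ch[int(np.clip(f(v),0,9))] for v in r))
E
python3 -c "
from look import *
fitt();look()"
```

```text
30.9833 g [0.546 0.021 0.17 ] f [-0.02  0.47 -3.24] m [-1.4   1.04 -0.02] w 15.5
scene 0.61 3914 fun 385 gx -0.0952 nose-down,roll,yaw deg [27.7 -0.5  0.5] tray tilt 28.3 downhill in tray frame deg 66.0 corner [0.491 0.151 0.1  ]
[[261.7, 255.3], [296.2, 272.4], [314.6, 267.6], [323.2, 241.6], [305.5, 270.0]]
x0 263
244 :::-==+**+-=-::::::-===+****#####%%%%%%%%%%%%%%%%##+===----------------------::::::::::::-:---::----::::--::::::-:::::::::..::::::..
245 ::-=-+**+-=-::::::-=-=+**#**#####%%%%%%%%%%%%%%%%%#*+===---:-------:-::::-:---:::::::::::::::--------:::-----::::::::::::..:::::::..
246 ====+**+==-::::::-=-=+*******####%%%%%%%%%%%%%%%%%%##*+-==------:::---------::::::::::---:-::::-----::-----::::::::::::::::::--::...
247 ==++**+==--::::::-=-=+*****#####%%%%%%%%%%%%%%%%%%%%%##*=-=----:::----::::------::---------:::---:::-----------:::::::::::-====-:...
248 +++**+===-:::::--=-++******####%%%%%%%%%%%%%%%%%%%%%%%##*+===---::-----------------:-::::::::::::::::::-:---------:::::::-====-=:...
249 +****=-=-:::::--==+*****#######%%%%%%%%%%%%%%%%%%%%%%%%##*+-==---------::::::---::----:::::::
[... 3175 characters left out ...]
...............
273 ***+++**++++***++=-=-::::::::::::::...::.........                     ..:--=-=++++++=-===--::.......................................
274 **++**++++++++++=-=-:::::::::::::::::::::::...........                  ..:---------:::.............................................
275 ++++++++*****++=-=-::::::::::::::::::::::::::::.:......                    .........................................................
276 ++*********+++=-=--:::::::::::::::::::::::::::::::.......                   ........................................................
277 ++******+++++=-==-:::::::::::::::::::::::::::::::...............  .....   ........................................... ....... ......
```

Five balls are now visible as a chain round the corner, at about (313,259), (308,264), (301,265), (294,265) and (286,261). I'll return to the 45° direction, allowing for the slip.

```bash
python3 -c "
from tgt import *
fitt();fitt()
target(25,25,.17,62);target(25,25,.17,49)"
```

```text
31.1333 g [0.5459 0.0215 0.17  ] f [ 0.    0.36 -3.44] m [-1.42  0.95 -0.02] w 16.1
scene 0.72 3856 fun 408 gx -0.095 nose-down,roll,yaw deg [28.1 -0.4  0.2] tray tilt 28.4 downhill in tray frame deg 66.0 corner [0.492 0.152 0.1  ]
scene 0.62 3771 fun 386 gx -0.0964 nose-down,roll,yaw deg [26.7 -0.1  0.3] tray tilt 27.7 downhill in tray frame deg 68.0 corner [0.489 0.153 0.102]
t [ 1.2  1.2 -0.1] a [-0.063  0.046 -0.   ] | dist 2 deg 4.5
t [ 2.7  2.3 -0.4] a [-0.121  0.125  0.003] | dist 4 deg 10.0
```

>>> servo_tool:
  deltas:
    - {"tx": 0.3,"ty": 0.3,"tz": 0,"ax": -0.015,"ay": 0.013,"az": 0,"claw": 0}
    - {"tx": 0.7,"ty": 0.6,"tz": 0,"ax": -0.031,"ay": 0.028,"az": 0,"claw": 0}
    - {"tx": 1,"ty": 0.9,"tz": -0.1,"ax": -0.047,"ay": 0.043,"az": 0,"claw": 0}
    - {"tx": 1.4,"ty": 1.2,"tz": -0.2,"ax": -0.063,"ay": 0.058,"az": 0,"claw": 0}
    - {"tx": 1.7,"ty": 1.5,"tz": -0.2,"ax": -0.079,"ay": 0.073,"az": 0.001,"claw": 0}
    - {"tx": 2,"ty": 1.8,"tz": -0.3,"ax": -0.095,"ay": 0.088,"az": 0.002,"claw": 0}
    - {"tx": 2.3,"ty": 2,"tz": -0.3,"ax": -0.11,"ay": 0.101,"az": 0.002,"claw": 0}
    - {"tx": 2.6,"ty": 2.3,"tz": -0.4,"ax": -0.122,"ay": 0.112,"az": 0.003,"claw": 0}
    - {"tx": 2.6,"ty": 2.3,"tz": -0.4,"ax": -0.122,"ay": 0.112,"az": 0.003,"claw": 0}
    - {"tx": 2.6,"ty": 2.3,"tz": -0.4,"ax": -0.122,"ay": 0.112,"az": 0.003,"claw": 0}
    - {"tx": 2.6,"ty": 2.3,"tz": -0.4,"ax": -0.122,"ay": 0.112,"az": 0.003,"claw": 0}

```text
time_s: 32.25
tcp_pos: [0.5508, 0.0254, 0.1522]
ee_rot: [[0.377, -0.893, 0.245], [-0.915, -0.318, 0.249], [-0.145, -0.318, -0.937]]
wrist_force: [0.2, -0.6, -2.8]
gripper_width: 0.18
gripper_force: 30.0
```

```bash
python3 -c "
from look import *
fitt();fitt();fitt();look((-.096,np.radians(26.5),-.005,0))"
```

```text
32.25 g [0.5461 0.0206 0.17  ] f [ 0.17 -0.57 -2.82] m [-0.98  0.8   0.02] w 15.6
scene 0.89 3915 fun 551 gx -0.0954 nose-down,roll,yaw deg [27.3  2.2 -1.3] tray tilt 24.6 downhill in tray frame deg 44.0 corner [0.487 0.143 0.089]
scene 0.75 3714 fun 466 gx -0.094 nose-down,roll,yaw deg [28.2 -0.4 -0. ] tray tilt 26.9 downhill in tray frame deg 46.0 corner [0.489 0.14  0.086]
scene none
[[262.6, 265.4], [298.0, 278.3], [317.1, 270.2], [326.2, 240.4], [307.6, 274.2]]
x0 264
250 +++***#**==-:::--==+*##%%%%%%%@@@@@@@@@@@@@@@@@@@@@@@@@@@%#*+-=------------------------------------------------:-----:::::::::::........
251 ++***##*===-::--==+*###%%%%%%@@@@@@@@@@@@@@@@@@@@@@@@@@%%#+-==-------------------------------------------------------::::::::::.........
252 +***##*+-=-:::-=-=+##%%%%%%%%@@@@@@@@@@@@@@@@@@@@@@@@@@%#+===--------------------------------------------------------::::::::::...... ..
253 ***##*+==-:::-===**###%%%%%%@@@@@@@@@@@@@@@@@@@@@@@@@@%%#+-=-------------------------------------------------------::::::::::::.........
254 **###*+=-::::-==+*#%%%%%%%%%@@@@@@@@@@@@@@@@@@@@@@@@@%
[... 3471 characters left out ...]
++*+++++++*++-=--::::.:::::::::::::::::::::::.............. .                 ..............................  ................. ........
280 +++++++++++====-::::::::::::::::::::::::::::......................    .....  ...........................................................
281 *+++++***++=-=-:::::::::::::..:::::::::::.............................................................. ................................
282 **+++++++====-:::::::::::::::::::::::::::...............................................................................................
283 *+++**+++=-=-:::::::.:::::::::::..::::::................................................................................................
```

>>> servo_tool:
  deltas:
    - {"tx": 0,"ty": 0,"tz": 0,"ax": 0,"ay": 0,"az": 0,"claw": 0}
    - {"tx": 0,"ty": 0,"tz": 0,"ax": 0,"ay": 0,"az": 0,"claw": 0}
    - {"tx": 0,"ty": 0,"tz": 0,"ax": 0,"ay": 0,"az": 0,"claw": 0}
    - {"tx": 0,"ty": 0,"tz": 0,"ax": 0,"ay": 0,"az": 0,"claw": 0}
    - {"tx": 0,"ty": 0,"tz": 0,"ax": 0,"ay": 0,"az": 0,"claw": 0}
    - {"tx": 0,"ty": 0,"tz": 0,"ax": 0,"ay": 0,"az": 0,"claw": 0}
    - {"tx": 0,"ty": 0,"tz": 0,"ax": 0,"ay": 0,"az": 0,"claw": 0}
    - {"tx": 0,"ty": 0,"tz": 0,"ax": 0,"ay": 0,"az": 0,"claw": 0}

```text
time_s: 33.27
tcp_pos: [0.5509, 0.0252, 0.1522]
ee_rot: [[0.377, -0.893, 0.245], [-0.915, -0.318, 0.249], [-0.144, -0.318, -0.937]]
wrist_force: [0.3, 0.6, -2.5]
gripper_width: 0.178
gripper_force: 30.0
```

```bash
python3 -c "
from look import *
fitt();fitt()
a=np.mean([capture('scene').astype(float).mean(2) for _ in range(6)],0)
x0,x1,y0,y1=278,326,254,282
c=cv2.resize(a[y0:y1,x0:x1],None,fx=3,fy=1.5,interpolation=cv2.INTER_CUBIC)
ch=' .:-=+*#%@'
for k,r in enumerate(c): print(round(y0+k/1.5,1),''.join(ch[int(np.clip((v-88)/40*9.9,0,9))] for v in r))
for P in [(63,-13,12),(63,5,12),(63,19,12),(50,32,12),(36,46,12),(18,48,12)]: print(P,proj('scene',world([-.096,np.radians(27),-.005,0],np.array([P])/1e3)).round(1))
for d in trace('ball_1','scene'): print(round(d['confidence'],2),cv2.boundingRect(d['mask'].astype(np.uint8)))
"
```

```text
33.2667 g [0.5462 0.0205 0.17  ] f [ 0.25  0.56 -2.48] m [-1.02  0.82 -0.  ] w 15.5
scene 0.74 3788 fun 445 gx -0.0959 nose-down,roll,yaw deg [26.3  1.3 -0.7] tray tilt 24.4 downhill in tray frame deg 46.0 corner [0.486 0.143 0.09 ]
scene 0.75 118 fun 1264 gx -0.0853 nose-down,roll,yaw deg [-30.4   1.8   1.1] tray tilt 41.9 downhill in tray frame deg 153.0 corner [0.447 0.118 0.222]
254.0 @@@@@@@@@@@@@@@@@@@@@@@@@@@@@@@@@@@@@@@@@@@@@@@@%##********************************************************************************++=----==+++*
254.7 @@@@@@@@@@@@@@@@@@@@@@@@@@@@@@@@@@@@@@@@@@@@@@@@%#********************************************************************************++==----==++++
255.3 @@@@@@@@@@@@@@@@@@@@@@@@@@@@@@@@@@@@@@@@@@@@@@@###********************************************************************************+==--:--=+++++
256.0 @@@@@@@@@@@@@@@@@@@@@@@@@@@@@@@@@@@@@@@@@@@@@%###********************************************************************************++=--::--=+++++
256.7 @@@@@@@@@@@@@@@@@@@@@@@@@@@@@@@@@@@@@@@@@@@%##**********************************************************
[... 5167 characters left out ...]
       
280.0 :::---:::------:::::::::::...                                                                                                                   
280.7 ::::--::::------::::::::...                                                                                                                     
281.3 ---::::-:::::----::::::...                                                                                                                      
(63, -13, 12) [[284.1 267.3]]
(63, 5, 12) [[292.  270.2]]
(63, 19, 12) [[298.2 272.5]]
(50, 32, 12) [[305.6 269.4]]
(36, 46, 12) [[313.5 266. ]]
(18, 48, 12) [[316.5 259.3]]
0.58 (300, 267, 7, 7)
0.55 (307, 264, 7, 7)
0.42 (313, 260, 6, 6)
```

The shadow patch shows all five balls touching, in a row round the cut-off corner, at about (288,267), (296,269), (304,269), (310,265) and (316,260). Tilt is about 25° towards the corner and steady over the last second, so I'll hand in.

```bash
python3 -c "
from station import *
print(finish_job())"
```

```text
the job is handed in; nothing more can be done
None
```

I handed the job in at about 33 s with all five balls together at the pouring corner and the tray held steady in the air, tilted about 25° towards it. The scoop is back flat in the bin after one failed try at setting it down. The tray slipped about 27° in the grip, which I allowed for in the tilt. I never went near the counter, forceps or vials.

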